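# Kit four timer-repair parts into their matching holders

### The arm

A 6-joint arm with a two-finger parallel gripper is mounted at the origin on a cart in front of the work surface, level with it; the furniture and walls round the work are solid. World frame = base frame: x ahead of the robot, y to its left, z up, the work surface at z = 0. Lengths are in m, angles in rad, forces in N, time in s.
With the tool pointing down it reaches from about 0.35 to 0.775 m from the base axis. Payload 7.3 kg.
Tool frame: the origin (TCP) lies between the finger pads; the fingertips stand bot.tips_ahead ahead of it and the grasp point (between the pads) lies 2 mm behind it (bot.tips_ahead is the distance from the TCP to the fingertips, in m); z points along the fingers, y is the line along which they close (so a half turn about z gives the same grasp; the last joint's range is limited). The gripper opens to 92 mm and grips with 3 to 60 N. Pads are 19 mm wide; open, the fingers measure 130 mm over their backs; the gripper's body (75 mm by 190 mm) begins 47 mm behind the grasp point.
Start: joints at [-1.259, 0.342, 1.524, -0, 1.275, -0.146], TCP at [0.232, -0.471, 0.244] pointing down, gripper open.
Joint ranges: [-2.53, 2.53], [-0.77, 2.02], [0.04, 2.7], [-1, 4.14], [0.28, 2.66], [-3.11, 3.11]. Speed limits (rad/s): [2.57, 2.57, 3.14, 3.14, 3.14, 3.14].

### API

Orientations are given as a rotation vector (axis times angle).
In Python, from plant import bot, capture, calibration gives the robot as it stands.
- The arm moves only by the tool servo_tool, never from a script. Its argument "motion" is a list of rows, each an object of numbers: "dx", "dy", "dz": the shift along the tool's x, y, z in a scale on which 1.0 is 100 cm; "rx", "ry", "rz": the turn, a rotation vector about the tool's x, y, z in normalised numbers (1 is 4 rad); "grip": the closure, from -1 (fully open) to 1 (shut). A call has 1 to 12 rows; each row is the pose to reach, as a shift and turn from the pose commanded when the call began, along the tool's axes at that moment; what a row does not reach only later rows make up. A row lasts 1/12 s, in which the tool goes at most 41.7 mm and 7.16 degrees, less where a joint would pass 70% of its speed; a pose out of reach is approached as far as the arm can. Shift and turn numbers lie between -1 and 1, and a call with a number outside is refused. A call with a gripper value outside its range is refused whole. The fingers move at their own pace and stop on an object; "squeeze" is the grip in N (left out, the last holds). Time passes only in rows, so rows that repeat a pose let the fingers close. It gives the time, the measured TCP pose, the force, the opening and the grip force at its end, in the units of the state.
- bot.sense(): the state, without advancing time (a new reading comes with each control period).
- capture(name): name is "scene" or "top"; returns the picture (384x512x3 uint8, red, green, blue); there is no depth.
- calibration(name): a dict with "mtx" (3x3 intrinsics, pixels), "rvec" (rotation vector, rad) and "tvec" (3), from world to camera coordinates, as OpenCV has them. Camera axes: x right, y down, z forward; pixel columns grow to the right and rows downward; lengths in m; the calibration is good to about 2 mm. A picture is of the moment at which its call begins. calibration takes no time and is no camera call.
- bot.job_done(): hands the job in; it is judged then, once.
The state is a dict: "time_s": time; "joint_positions": joint angles; "joint_vel": joint speeds; "tau": joint torques, N m; "eef_pos": TCP position; "orientation": TCP orientation; "contact_force": force on the tool from outside, world axes, zero at the start; "torque": the same for the moment, N m; "width": finger opening in m; "finger_force": force on a finger pad.
Only numpy, scipy, OpenCV 4.12 (cv2) and the standard library are available. Lean on these libraries where they do the work, as an engineer would, in place of code of your own. Each camera call takes 0.05 s, during which the arm holds its last target. There are 200 camera calls.

### The job

Set out the parts for the timer repair, each in the holder made for it: the larger carton flat in the large tray, the small box flat in the small tray, the capacitor upright in the round cup, and the cam turned to match the flatted spindle and slid down over it until it lies flat on the base plate, its nose over the nose of the plate. Leave the screwdriver and the tape roll where they lie.

Things in the scene. Friction and masses are not known exactly. Their poses are not given: they have to be found in the camera images.
- fuse_carton: Larger yellow-brown carton, the bigger of the two boxes, closed and rigid, 48 (its x) x 68 (its y) x 34 mm high, 120 g. Origin at the centre of its underside, z up.
- small_box: Small plain blue box, closed and rigid, 24 (its x) x 36 (its y) x 22 mm high, 60 g. Origin at the centre of its underside, z up.
- capacitor: Black electrolytic capacitor can, an upright cylinder 18 mm in diameter, 31 mm high, 40 g. Origin at the centre of its underside, z up along its axis.
- cam: Brass cam: disc 12 mm thick, 54 mm in diameter, with a rounded nose reaching 42 mm from the axis along its +x; on it a square hub 34 x 34 mm (sides along x, y), top 30 mm above the underside. D bore right through: 23 mm diameter, flat on the nose (+x) side 4.5 mm from the axis. Origin on the axis at the underside, z up. Lies hub up, as it must on the spindle. 120 g.
- large_tray: Grey open rectangular tray, fixed to the table, inside 62 (its x) x 82 (its y) mm, walls 4 mm thick, rim 10 mm above the table, inner floor 3 mm above the table. For the larger carton, 48 mm side along x (either way round). Origin at the centre of its underside.
- small_tray: Smaller grey open rectangular tray, fixed, inside 38 (its x) x 50 (its y) mm, walls 4 mm thick, rim 10 mm above the table, inner floor 3 mm above the table. For the small blue box, 24 mm side along x (either way round). Origin at the centre of its underside.
- round_cup: Grey round shallow cup, fixed, inner diameter 34 mm, outer 41 mm with a foot 54 mm wide, rim 14 mm above the table, inner floor 3 mm above the table. For the capacitor. Origin at the centre of its underside.
- spindle: Fixed dark steel plate 8 mm thick, the cam's outline 2 mm larger all round, nose along its +x, with an upright spindle 20 mm in diameter, flat on the +x side 3 mm from the axis; full size to 31 mm above the table, then tapering to 40 % at its top at 45 mm. The cam has 1.5 mm play; home, its underside is 8 mm above the table. Origin on the spindle axis at the table, z up.
- tape_roll: Bystander: black roll of tape, 62 mm in diameter, 19 mm high, lying flat behind the work, below the front edge of the wooden shelf board (its underside is 0.45 m above the table: keep the wrist clear of it). Origin at the centre of its underside. Not to be moved.
- screwdriver: Bystander: red-handled screwdriver, 18 x 134 x 18 mm, lying at the left behind the work. Origin at the middle of its underside. Not to be moved.

How it is judged:
By the outcome, as a careful person would: the job done as asked, in the order asked, and still so for the second after the job is handed in, with the robot touching nothing.
It also fails if it takes over 93 s, if anything falls off the work surface, if the arm or the gripper's body presses on something with over 40 N, if the wrist force passes 120 N, or if a joint passes its speed limit or range.

## Working session

There is one attempt and no reset: what is moved stays moved. The work goes in short steps, Python scripts to look and compute and a tool call to move; the robot and the scene stay as the last step left them, time stands still between calls to the robot, and variables do not carry over. Pictures are saved under pics/ and viewed, at most 14 in all, crops included, and the job is handed in when it is done.

Besides the shell and the picture viewer there is one more tool, called as name(argument=value, ...), one argument or row to a line, values as JSON. servo_tool: Moves the arm, as the interface text tells. Its arguments: {"type":"object","properties":{"motion":{"type":"array"},"squeeze":{"type":"number"}},"required":["motion"]}

```bash
ls; mkdir -p pics
python3 - <<'E'
from plant import bot,capture,calibration
import cv2
print(bot.sense(),bot.tips_ahead)
for n in("scene","top"):
    print(n,calibration(n)); cv2.imwrite(f"pics/{n}0.png",capture(n)[:,:,::-1])
E
```

```text
pics
{'time_s': 0.0, 'joint_positions': array([-1.25899161e+00,  3.42712840e-01,  1.52500838e+00, -2.36881261e-05,
        1.27536631e+00, -1.45985448e-01]), 'joint_vel': array([0.00045232, 0.00081155, 0.00059119, 0.00145723, 0.00077429,
       0.00138988]), 'tau': array([ 3.06664544e-03, -4.31240237e+01, -2.44218278e+01,  7.20061501e-02,
        5.60087641e-02, -1.08053277e-04]), 'eef_pos': array([ 0.23193877, -0.4705761 ,  0.24305307]), 'orientation': array([-3.05820114e+00, -7.12505262e-01,  2.29820024e-04]), 'contact_force': array([ 0.52909119, -0.71599105, -0.23062066]), 'torque': array([0.02138522, 0.01150929, 0.00378597]), 'finger_force': 0.0, 'width': 0.09182665129943753} 0.017
scene {'mtx': array([[395.27696107,   0.        , 255.46448211],
       [  0.        , 395.27696107, 189.65564231],
       [  0.        ,   0.        ,   1.        ]]), 'rvec': array([ 1.32528766, -2.35270736,  0.807425  ]), 'tvec': array([0.34161129, 0.32828254, 1.03646229])}
top {'mtx': array([[387.56057475,   0.        , 247.70480108],
       [  0.        , 387.56057475, 189.74930365],
       [  0.        ,   0.        ,   1.        ]]), 'rvec': array([ 2.12529365, -2.16163033,  0.11030234]), 'tvec': array([0.09778276, 0.48606461, 0.96920838])}
```

View pics/scene0.png

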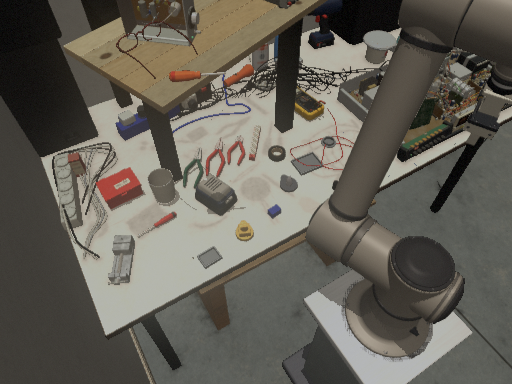

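View pics/top0.png

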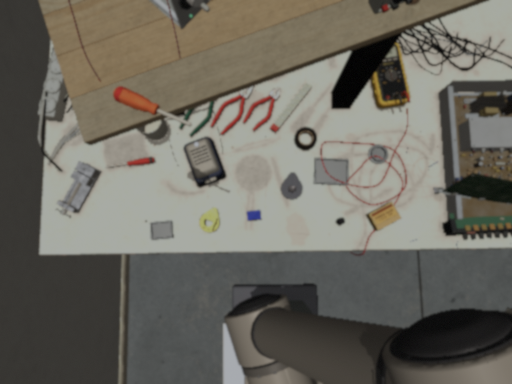

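The top view shows all the parts: carton (383,217), capacitor (340,221), large tray (331,171), cup (378,153), spindle (291,186), small box (254,215), cam (209,220) and small tray (162,229). In the scene view the arm hides the carton and capacitor. I'll enlarge both.

```bash
python3 - <<'E'
import cv2
a=cv2.imread("pics/top0.png")[135:245,140:410]; cv2.imwrite("pics/t1.png",cv2.resize(a,None,fx=2.96,fy=2.96,interpolation=cv2.INTER_CUBIC))
a=cv2.imread("pics/scene0.png")[130:280,185:345]; cv2.imwrite("pics/s1.png",cv2.resize(a,None,fx=4,fy=4,interpolation=cv2.INTER_CUBIC))
E
cat > h.py <<'E'
import numpy as np, cv2
from plant import bot,capture,calibration
from scipy.spatial.transform import Rotation as R
def cam(n):
    c=calibration(n); M=cv2.Rodrigues(np.array(c["rvec"]))[0]; return c["mtx"],M,np.array(c["tvec"])
def ray(n,uv):
    K,M,t=cam(n); d=M.T@np.linalg.inv(K)@np.array([uv[0],uv[1],1.]); return -M.T@t,d/np.linalg.norm(d)
def plane(n,uv,z):
    o,d=ray(n,uv); return o+d*(z-o[2])/d[2]
def tri(a,b):
    """a: scene pixel, b: top pixel -> point, gap"""
    o1,d1=ray("scene",a);o2,d2=ray("top",b)
    s=np.linalg.lstsq(np.c_[d1,-d2],o2-o1,rcond=None)[0]
    p,q=o1+s[0]*d1,o2+s[1]*d2
    return (p+q)/2,np.linalg.norm(p-q)
def proj(n,p):
    K,M,t=cam(n); v=K@(M@np.array(p)+t); return v[:2]/v[2]
E
```

```text
(no output)
```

View pics/t1.png

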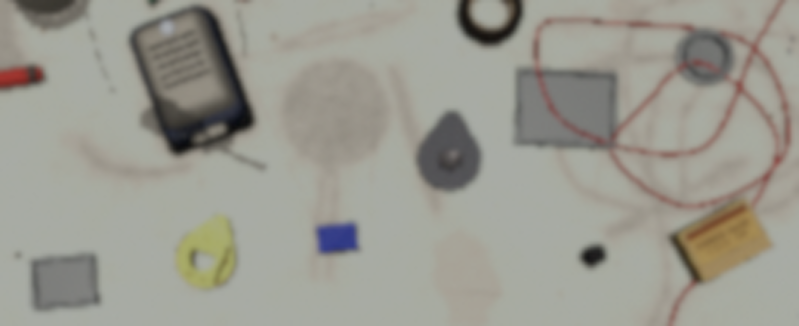

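View pics/s1.png

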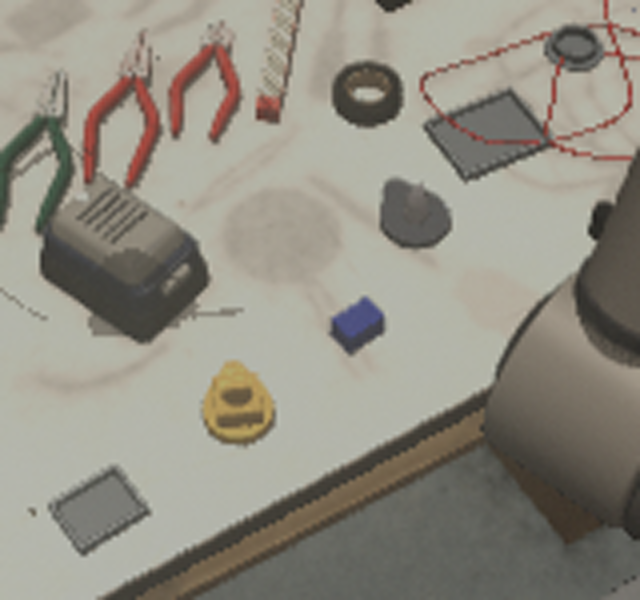

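The crops show the carton (top, about 385,216) turned some 30°. The cam's nose points away from the robot, slightly to the right, and the spindle nose points away too. The small box, trays, cup and spindle are visible in both views. Now I'll measure them.

```bash
cat > m.py <<'E'
from h import *
def blob(img,box,kind,S=4):
    """contour (full-image px) of the biggest blob of a kind in box x0,y0,x1,y1"""
    x0,y0,x1,y1=box
    a=cv2.resize(img[y0:y1,x0:x1],None,fx=S,fy=S,interpolation=cv2.INTER_CUBIC)
    hsv=cv2.cvtColor(a,cv2.COLOR_RGB2HSV); H,s,v=[hsv[...,i].astype(int) for i in range(3)]
    m={"yellow":(H>12)&(H<40)&(s>70),"blue":(H>105)&(H<130)&(s>90),"dark":v<(np.percentile(v,90)+np.percentile(v,1))/2,
       "black":v<80,"gray":(v<148)&(s<60)}[kind].astype(np.uint8)
    cs=cv2.findContours(m,cv2.RETR_EXTERNAL,cv2.CHAIN_APPROX_NONE)[0]
    c=max(cs,key=cv2.contourArea)[:,0,:].astype(float)
    return (c+0.5)/S-0.5+[x0,y0]
def cen(c):
    m=cv2.moments(c.astype(np.float32)); return np.array([m["m10"],m["m01"]])/m["m00"]
def onplane(n,c,z): return np.array([plane(n,p,z)[:2] for p in c])
def rect(xy):
    r=cv2.minAreaRect((xy*1000).astype(np.float32)); return np.round(np.r_[r[0],r[1],r[2]],1)
E
cat > a.py <<'E'
from m import *
t=cv2.imread("pics/top0.png")[...,::-1].copy(); s=cv2.imread("pics/scene0.png")[...,::-1].copy()
print("cams",ray("top",(250,190))[0],ray("scene",(250,190))[0])
B={"ltray":("gray",(308,152,354,190),(288,148,326,178),.01),"cup":("gray",(364,140,394,167),(318,134,341,150),.014),
"stray":("gray",(145,216,180,245),(195,244,224,270),.01),"spin":("gray",(278,166,306,204),(276,172,302,194),.008),
"box":("blue",(240,205,268,226),(264,200,285,222),.022),"cam":("yellow",(192,200,228,236),(230,215,260,245),.012),
"carton":("yellow",(360,197,408,238),None,.034),"cap":("black",(332,212,350,230),None,.031)}
for k,(kind,bt,bs,z) in B.items():
    c=blob(t,bt,kind); xy=onplane("top",c,z)
    print(k,"px",cen(c).round(1),"top@z",z,(cen(xy)*1000).round(1),"rect",rect(xy))
    if bs:
        d=blob(s,bs,kind); xs=onplane("scene",d,z); p,g=tri(cen(d),cen(c))
        print("    scene@z",(cen(xs)*1000).round(1),rect(xs),"tri",(p*1000).round(1),"gap",round(g*1000,1))
E
python3 a.py
```

```text
cams [0.35972073 0.06552912 1.02542288] [-0.14881991  0.48606065  1.01996052]
ltray px [331.4 171.4] top@z 0.01 [ 535.4 -132. ] rect [ 531.7 -136.4  106.2   84.8   85.8]
    scene@z [ 535.5 -128.7] [ 535.5 -129.9   97.6   80.9   86.2] tri [ 536.9 -131.8    5.5] gap 3.0
cup px [378.2 153.4] top@z 0.014 [ 580.5 -256. ] rect [ 577.3 -260.8   69.7   55.8   74.1]
    scene@z [ 575.8 -252.3] [ 575.9 -253.5   54.1   61.    23. ] tri [ 582.5 -259.1    4.3] gap 0.1
stray px [161.5 229.9] top@z 0.01 [388.7 318. ] rect [389.  317.8  49.1  62.7   4.8]
    scene@z [386.6 319.9] [387.  319.9  52.1  61.3   4.7] tri [388.8 319.3   4.9] gap 0.2
spin px [291.2 186.8] top@z 0.008 [496.6 -24.8] rect [496.5 -22.7  69.3  61.9  28.6]
    scene@z [495.7 -24.7] [495.3 -27.2  59.1  75.1  53.7] tri [496.5 -25.2   6. ] gap 0.5
box px [253.5 215. ] top@z 0.022 [422.8  75.8] rect [422.8  75.8  21.1  31.6   4.2]Traceback (most recent call last):
  File "a.py", line 12, in <module>
    d=blob(s,bs,kind); xs=onplane("scene",d,z); p,g=tri(cen(d),cen(c))
                          ~~~~~~~^^^^^^^^^^^^^
  File "m.py", line 14, in onplane
    def onplane(n,c,z): return np.array([plane(n,p,z)[:2] for p in c])
                                         ~~~~~^^^^^^^
  File "h.py", line 9, in plane
    o,d=ray(n,uv); return o+d*(z-o[2])/d[2]
        ~~~^^^^^^
  File "h.py", line 7, in ray
    K,M,t=cam(n); d=M.T@np.linalg.inv(K)@np.array([uv[0],uv[1],1.]); return -M.T@t,d/np.linalg.norm(d)
          ~~~^^^
  File "h.py", line 5, in cam
    c=calibration(n); M=cv2.Rodrigues(np.array(c["rvec"]))[0]; return c["mtx"],M,np.array(c["tvec"])
ValueError: time passes only in moves, steps and waits
```

```bash
python3 - <<'E'
s=open("h.py").read()
s=s.replace('c=calibration(n); M=','c=_C(n); M=').replace("def cam(n)","from functools import lru_cache\n@lru_cache\ndef _C(n): return calibration(n)\ndef cam(n)")
open("h.py","w").write(s)
m=open("m.py").read()
m=m.replace("    cs=cv2","    m=cv2.morphologyEx(m,cv2.MORPH_OPEN,np.ones((13,13),np.uint8)) if kind=='gray' else m\n    cs=cv2").replace("(s>90)","(s>70)")
open("m.py","w").write(m)
E
python3 a.py
```

```text
cams [0.35972073 0.06552912 1.02542288] [-0.14881991  0.48606065  1.01996052]
ltray px [331. 171.] top@z 0.01 [ 536.5 -130.8] rect [ 536.1 -130.6   93.3   75.5   87.2]
    scene@z [ 526.4 -105.3] [ 524.2 -101.7   92.9   58.9   35.4] tri [ 547.  -132.8  -27.7] gap 13.5
cup px [378.1 153.5] top@z 0.014 [ 580.1 -255.9] rect [ 579.5 -254.5   55.2   54.6   88.7]
    scene@z [ 575.9 -253.2] [ 575.5 -254.    55.6   57.4   13. ] tri [ 581.6 -258.7    5.9] gap 0.6
stray px [161.4 229.9] top@z 0.01 [388.7 318. ] rect [388.7 318.   48.7  61.7   4.1]
    scene@z [386.6 319.8] [386.8 319.8  51.7  61.3   4.7] tri [388.8 319.3   5. ] gap 0.1
spin px [291.2 186.8] top@z 0.008 [496.6 -24.8] rect [496.5 -22.7  69.3  61.9  28.6]
    scene@z [495.6 -24.8] [495.9 -27.6  58.2  73.1  56.7] tri [496.4 -25.3   6.1] gap 0.7
box px [253.5 215. ] top@z 0.022 [422.9  75.8] rect [422.9  75.8  22.4  33.1   4.9]
    scene@z [423.6  75.9] [423.6  76.1  23.1  34.1   6.1] tri [423.1  76.   22.6] gap 0.6
cam px [209.7 220.7] top@z 0.012 [410.6 190.8] rect [409.3 189.9  52.4  56.6  27.1]
    scene@z [410.2 191.5] [412.6 189.3  52.4  71.3  58.7] tri [410.6 191.1  10.2] gap 0.2
carton px [383.4 215.8] top@z 0.034 [ 414.6 -253.5] rect [ 414.8 -253.8   47.6   75.9   27.2]
cap px [339.9 221. ] top@z 0.031 [ 403.4 -143.9] rect [ 403.3 -144.    13.5   18.4   25.4]
```

Heights and sizes agree with the text: box top 22.6 mm, trays about 5 mm mid-height, cam 10 mm. Next I'll swing the arm out of the scene camera's line to the carton and capacitor.

```bash
cat > go.py <<'E'
import sys
from h import *
"""usage: go.py x y z yaw_deg  (mm; yaw = direction of tool y, mod 180) -> shift and turn in the tool's axes"""
s=bot.sense(); M=R.from_rotvec(s["orientation"]).as_matrix(); p=s["eef_pos"]*1000
x,y,z,yaw=map(float,sys.argv[1:5]); 
cur=np.degrees(np.arctan2(M[1,1],M[0,1])); dy=(yaw-cur+90)%180-90
if len(sys.argv)>5: dy+=float(sys.argv[5])
zt=np.array([0,0,-1]); a=np.radians(cur+dy); yt=np.array([np.cos(a),np.sin(a),0]); T=np.c_[np.cross(yt,zt),yt,zt]
print("t",round(s["time_s"],2),"at",p.round(1),"yaw",cur.round(1),"j",s["joint_positions"].round(2),"w",round(s["width"]*1000,1))
d=M.T@(np.array([x,y,z])-p)
print("shift",d.round(1),"turn",R.from_matrix(M.T@T).as_rotvec().round(3),"rows~",max(np.linalg.norm(d)/41.7,abs(dy)/7.16).round(1))
E
python3 go.py -20 -500 250 -116
```

```text
t 0.1 at [ 232.  -470.6  243.1] yaw -63.8 j [-1.26  0.34  1.52  0.    1.28 -0.15] w 91.6
shift [-239.   -85.    -6.8] turn [-0.001  0.     0.912] rows~ 7.3
```

Careful with the scale: shifts go in shares of 100 cm and turns go in shares of 4 rad. That gives: -239 mm is -0.239, -85 mm is -0.085, 0.91 rad is 0.2275.

servo_tool(
  motion=[
    {"dx":-0.239,"dy":-0.085,"dz":-0.007,"rz":0.2275},
    {"dx":-0.239,"dy":-0.085,"dz":-0.007,"rz":0.2275},
    {"dx":-0.239,"dy":-0.085,"dz":-0.007,"rz":0.2275},
    {"dx":-0.239,"dy":-0.085,"dz":-0.007,"rz":0.2275},
    {"dx":-0.239,"dy":-0.085,"dz":-0.007,"rz":0.2275},
    {"dx":-0.239,"dy":-0.085,"dz":-0.007,"rz":0.2275},
    {"dx":-0.239,"dy":-0.085,"dz":-0.007,"rz":0.2275},
    {"dx":-0.239,"dy":-0.085,"dz":-0.007,"rz":0.2275},
    {"dx":-0.239,"dy":-0.085,"dz":-0.007,"rz":0.2275},
  ],
)

```text
validation failed for argument at $.mo...
```

Run:
```python
from m import *
for n in("scene","top"): cv2.imwrite(f"pics/{n}2.png",np.mean([capture(n) for _ in range(3)],0)[:,:,::-1])
for q in([.415,-.255,.02],[.403,-.144,.015]): print(proj("scene",q))
a=cv2.imread("pics/scene2.png")[110:260,270:430]; cv2.imwrite("pics/s3.png",cv2.resize(a,None,fx=4,fy=4,interpolation=cv2.INTER_CUBIC))
```

```text
[358.75234872 169.29596535]
[334.42434249 186.13971994][ WARN:0@4.068] global loadsave.cpp:1063 imwrite_ Unsupported depth image for selected encoder is fallbacked to CV_8U.
```

View pics/s3.png

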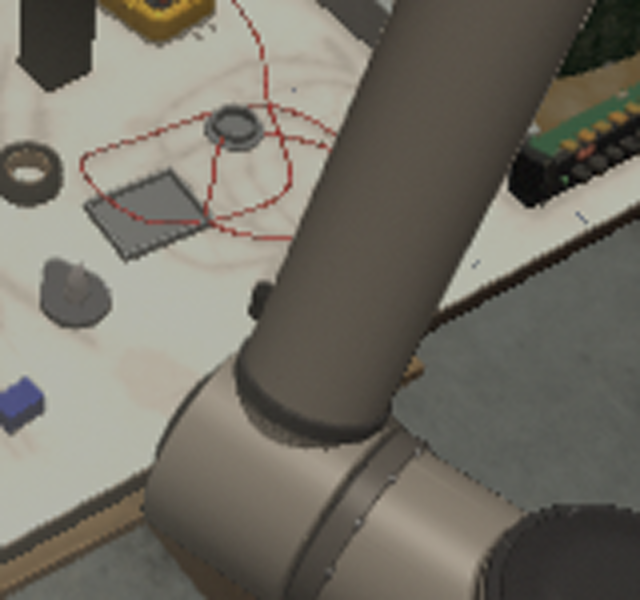

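The call was refused and the arm hasn't moved: the upper arm still hides the carton. I'll retry with every key in each row.

In the tool's units: -239 mm is -0.239, -85 mm is -0.085, 0.91 rad is 0.2275.

servo_tool(
  motion=[
    {"dx":-0.239,"dy":-0.085,"dz":-0.007,"rx":0,"ry":0,"rz":0.2275,"grip":-1},
  ],
)

```text
time_s: 0.48
eef_pos: [0.1951, -0.475, 0.2446]
orientation: [3.096, 0.53, 0.004]
contact_force: [-0.3, 0.2, 0.5]
width: 0.0919
finger_force: 0.0
```

```bash
python3 go.py -20 -500 250 -116
```

```text
t 0.48 at [ 195.1 -475.   244.6] yaw -70.6 j [-1.33  0.32  1.55  0.    1.27 -0.1 ] w 91.9
shift [-211.1  -48.    -6. ] turn [-0.    -0.003  0.793] rows~ 6.3
```

In the tool's units: -211 mm is -0.211, -48 mm is -0.048, 0.79 rad is 0.1975.

servo_tool(
  motion=[
    {"dx":-0.211,"dy":-0.048,"dz":-0.006,"rx":0,"ry":0,"rz":0.1975,"grip":-1},
    {"dx":-0.211,"dy":-0.048,"dz":-0.006,"rx":0,"ry":0,"rz":0.1975,"grip":-1},
    {"dx":-0.211,"dy":-0.048,"dz":-0.006,"rx":0,"ry":0,"rz":0.1975,"grip":-1},
    {"dx":-0.211,"dy":-0.048,"dz":-0.006,"rx":0,"ry":0,"rz":0.1975,"grip":-1},
    {"dx":-0.211,"dy":-0.048,"dz":-0.006,"rx":0,"ry":0,"rz":0.1975,"grip":-1},
    {"dx":-0.211,"dy":-0.048,"dz":-0.006,"rx":0,"ry":0,"rz":0.1975,"grip":-1},
    {"dx":-0.211,"dy":-0.048,"dz":-0.006,"rx":0,"ry":0,"rz":0.1975,"grip":-1},
    {"dx":-0.211,"dy":-0.048,"dz":-0.006,"rx":0,"ry":0,"rz":0.1975,"grip":-1},
  ],
)

```text
time_s: 1.15
eef_pos: [-0.0256, -0.4994, 0.2508]
orientation: [-3.058, 0.718, -0.0]
contact_force: [0.3, 0.6, 0.6]
width: 0.0918
finger_force: 0.0
```

Run:
```python
from m import *
for n in("scene","top"): cv2.imwrite(f"pics/{n}3.png",capture(n)[:,:,::-1])
a=cv2.imread("pics/scene3.png")[110:260,270:430]; cv2.imwrite("pics/s4.png",cv2.resize(a,None,fx=4,fy=4,interpolation=cv2.INTER_CUBIC))
```

```text
(no output)
```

View pics/s4.png

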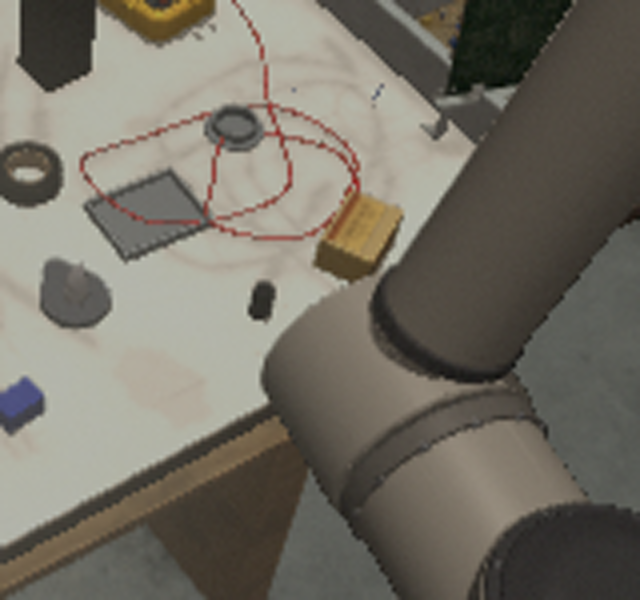

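Carton and capacitor now show in the scene view: carton around (360,169), capacitor around (335.5,185), not occluded. Refined measurement:

```bash
cat > b.py <<'E'
from m import *
t=cv2.imread("pics/top3.png")[...,::-1].copy(); s=cv2.imread("pics/scene3.png")[...,::-1].copy()
ct=blob(t,(360,197,408,238),"yellow"); cs=blob(s,(345,154,374,182),"yellow")
for c,n in((ct,"top"),(cs,"scene")):
    h=cv2.convexHull(c.astype(np.float32)); q=cv2.approxPolyDP(h,1.8,True)[:,0]
    print(n,"poly px",q.round(1).tolist()); print("  @34",[(plane(n,p,.034)[:2]*1000).round(0).tolist() for p in q])
p,g=tri(cen(cs),cen(ct)); print("carton tri",(p*1000).round(1),g)
ct=blob(t,(332,212,350,230),"black"); cs=blob(s,(328,176,343,194),"black")
p,g=tri(cen(cs),cen(ct)); print("cap tri mid",(p*1000).round(1),g, "px",cs.min(0),cs.max(0))
r=cv2.minAreaRect(cs.astype(np.float32)); print(r)
def circ(P):
    A=np.c_[2*P,np.ones(len(P))]; x=np.linalg.lstsq(A,(P**2).sum(1),rcond=None)[0]; return x[:2],np.sqrt(x[2]+x[:2]@x[:2])
for k,kind,bt,bs,z in(("spin","gray",(278,166,306,204),(276,172,302,194),.008),("cam","yellow",(192,200,228,236),(230,215,260,245),.012),("cup","gray",(364,140,394,167),(318,134,341,150),.004)):
    for n,img,b in(("top",t,bt),("scene",s,bs)):
        P=onplane(n,blob(img,b,kind),z)*1000; c0=cen(P); c=c0.copy(); m=cv2.moments(P.astype(np.float32))
        th=.5*np.arctan2(2*m["mu11"],m["mu20"]-m["mu02"]); u=np.array([np.cos(th),np.sin(th)])
        if max((P-c)@u)<-min((P-c)@u): u=-u
        for _ in range(6):
            Q=P if k=="cup" else P[(P-c)@u<8]
            c,r=circ(Q); 
            if k!="cup": f=P[((P-c)@u)>30]; 
            if k!="cup" and len(f): d=f.mean(0)-c; u=d/np.linalg.norm(d)
        print(k,n,"c",c.round(1),"r",r.round(1),"nose deg",np.degrees(np.arctan2(u[1],u[0])).round(1),"mom",np.degrees(th).round(1),"reach",max((P-c)@u).round(1))
E
python3 b.py
```

```text
top poly px [[393.6000061035156, 203.89999389648438], [399.3999938964844, 217.39999389648438], [375.1000061035156, 229.60000610351562], [367.3999938964844, 214.39999389648438], [386.6000061035156, 203.10000610351562]]
  @34 [[444.0, -281.0], [410.0, -293.0], [380.0, -231.0], [419.0, -213.0], [447.0, -264.0]]
scene poly px [[358.1000061035156, 156.89999389648438], [370.1000061035156, 163.60000610351562], [363.1000061035156, 177.89999389648438], [357.1000061035156, 180.10000610351562], [348.1000061035156, 175.10000610351562]]
  @34 [[451.0, -279.0], [407.0, -293.0], [371.0, -233.0], [374.0, -210.0], [406.0, -199.0]]
carton tri [ 415.5 -258.4   18.1] 0.0004504337353313378
cap tri mid [ 403.9 -146.5   18.6] 0.00014135492397436363 px [331.875 180.375] [337.875 189.125]
((334.98077392578125, 184.84616088867188), (5.393193244934082, 9.119399070739746), 11.309932708740234)
spin top c [492.2 -24.1] r 30.2 nose deg -8.5 mom -8.9 reach 45.0
spin scene c [490.6 -23.2] r 30.2 nose deg -14.7 mom -14.8 reach 47.4
cam top c [407.8 192.1] r 25.2 nose deg -24.6 mom -24.8 reach 38.3
cam scene c [403.9 194.3] r 26.1 nose deg -24.6 mom -24.4 reach 46.1
cup top c [ 583.1 -259.3] r 25.2 nose deg 20.0 mom 20.0 reach 28.4
cup scene c [ 582.9 -260.8] r 27.5 nose deg 156.2 mom -23.8 reach 31.7
```

Carton tri gives (415.5,-258,18) and capacitor (404,-146.5,18.6), both at plausible mid-heights. Top view gives spindle axis about (491.5,-24), nose -8.5°, and cam (408,192), nose -24.6°. Going for the carton.

```bash
python3 go.py 416 -257 120 28
```

```text
t 1.25 at [ -24.3 -499.3  250.8] yaw -116.1 j [-1.77  0.29  1.58  0.    1.27  0.25] w 91.7
shift [ 288.8 -411.2  130.9] turn [-0.    -0.     0.627] rows~ 12.5
```

In the tool's units: -411 mm is -0.411, 289 mm is 0.289, 0.627 rad is 0.1568.

servo_tool(
  motion=[
    {"dx":0.289,"dy":-0.411,"dz":0.131,"rx":0,"ry":0,"rz":0.1568,"grip":-1},
    {"dx":0.289,"dy":-0.411,"dz":0.131,"rx":0,"ry":0,"rz":0.1568,"grip":-1},
    {"dx":0.289,"dy":-0.411,"dz":0.131,"rx":0,"ry":0,"rz":0.1568,"grip":-1},
    {"dx":0.289,"dy":-0.411,"dz":0.131,"rx":0,"ry":0,"rz":0.1568,"grip":-1},
    {"dx":0.289,"dy":-0.411,"dz":0.131,"rx":0,"ry":0,"rz":0.1568,"grip":-1},
    {"dx":0.289,"dy":-0.411,"dz":0.131,"rx":0,"ry":0,"rz":0.1568,"grip":-1},
    {"dx":0.289,"dy":-0.411,"dz":0.131,"rx":0,"ry":0,"rz":0.1568,"grip":-1},
    {"dx":0.289,"dy":-0.411,"dz":0.131,"rx":0,"ry":0,"rz":0.1568,"grip":-1},
    {"dx":0.289,"dy":-0.411,"dz":0.131,"rx":0,"ry":0,"rz":0.1568,"grip":-1},
    {"dx":0.289,"dy":-0.411,"dz":0.131,"rx":0,"ry":0,"rz":0.1568,"grip":-1},
    {"dx":0.289,"dy":-0.411,"dz":0.131,"rx":0,"ry":0,"rz":0.1568,"grip":-1},
    {"dx":0.289,"dy":-0.411,"dz":0.131,"rx":0,"ry":0,"rz":0.1568,"grip":-1},
  ],
)

```text
time_s: 2.25
eef_pos: [0.3866, -0.2736, 0.1291]
orientation: [2.694, -1.616, 0.001]
contact_force: [0.9, -1.5, 0.8]
width: 0.0915
finger_force: 0.0
```

```bash
python3 go.py 416 -257 28 28
```

```text
t 2.25 at [ 386.6 -273.6  129.1] yaw -151.9 j [-0.78  0.38  1.82 -0.    0.94  1.87] w 91.5
shift [ -0.9 -33.8 101.1] turn [-0.    -0.001  0.001] rows~ 2.6
```

In the tool's units: 45 mm is 0.045, -34 mm is -0.034.

servo_tool(
  motion=[
    {"dx":-0.001,"dy":-0.034,"dz":0.03,"rx":0,"ry":0,"rz":0,"grip":-1},
    {"dx":-0.001,"dy":-0.034,"dz":0.045,"rx":0,"ry":0,"rz":0,"grip":-1},
    {"dx":-0.001,"dy":-0.034,"dz":0.045,"rx":0,"ry":0,"rz":0,"grip":-1},
    {"dx":-0.001,"dy":-0.034,"dz":0.045,"rx":0,"ry":0,"rz":0,"grip":-1},
  ],
)

```text
time_s: 2.58
eef_pos: [0.4139, -0.2578, 0.0839]
orientation: [-2.694, 1.616, 0.004]
contact_force: [-0.2, -0.3, -0.2]
width: 0.0915
finger_force: 0.0
```

```bash
python3 go.py 416 -257 28 28
```

```text
t 2.58 at [ 413.9 -257.8   83.9] yaw -151.9 j [-0.71  0.47  1.83 -0.    0.84  1.94] w 91.5
shift [ 0.4 -2.2 55.9] turn [0.001 0.002 0.001] rows~ 1.3
```

In the tool's units: 56 mm is 0.056, 30 mm is 0.03.

servo_tool(
  motion=[
    {"dx":0,"dy":-0.002,"dz":0.03,"rx":0,"ry":0,"rz":0,"grip":-1},
    {"dx":0,"dy":-0.002,"dz":0.056,"rx":0,"ry":0,"rz":0,"grip":-1},
    {"dx":0,"dy":-0.002,"dz":0.056,"rx":0,"ry":0,"rz":0,"grip":-1},
    {"dx":0,"dy":-0.002,"dz":0.056,"rx":0,"ry":0,"rz":0,"grip":1},
    {"dx":0,"dy":-0.002,"dz":0.056,"rx":0,"ry":0,"rz":0,"grip":1},
    {"dx":0,"dy":-0.002,"dz":0.056,"rx":0,"ry":0,"rz":0,"grip":1},
    {"dx":0,"dy":-0.002,"dz":0.056,"rx":0,"ry":0,"rz":0,"grip":1},
    {"dx":0,"dy":-0.002,"dz":0.056,"rx":0,"ry":0,"rz":0,"grip":1},
    {"dx":0,"dy":-0.002,"dz":0.056,"rx":0,"ry":0,"rz":0,"grip":1},
    {"dx":0,"dy":-0.002,"dz":0.056,"rx":0,"ry":0,"rz":0,"grip":1},
  ],
  squeeze=25,
)

```text
time_s: 3.42
eef_pos: [0.4159, -0.2581, 0.0288]
orientation: [2.691, -1.621, 0.001]
contact_force: [-0.2, 0.4, -0.3]
width: 0.0497
finger_force: 0.0
```

In the tool's units: -60 mm is -0.06, -45 mm is -0.045.

servo_tool(
  motion=[
    {"dx":0,"dy":0,"dz":0,"rx":0,"ry":0,"rz":0,"grip":1},
    {"dx":0,"dy":0,"dz":0,"rx":0,"ry":0,"rz":0,"grip":1},
    {"dx":0,"dy":0,"dz":0,"rx":0,"ry":0,"rz":0,"grip":1},
    {"dx":0,"dy":0,"dz":-0.02,"rx":0,"ry":0,"rz":0,"grip":1},
    {"dx":0,"dy":0,"dz":-0.045,"rx":0,"ry":0,"rz":0,"grip":1},
    {"dx":0,"dy":0,"dz":-0.06,"rx":0,"ry":0,"rz":0,"grip":1},
    {"dx":0,"dy":0,"dz":-0.06,"rx":0,"ry":0,"rz":0,"grip":1},
  ],
)

```text
time_s: 4.0
eef_pos: [0.4172, -0.259, 0.0909]
orientation: [2.691, -1.62, 0.008]
contact_force: [0.4, -0.1, -0.2]
width: 0.0477
finger_force: 24.9
```

```bash
python3 go.py 536 -131 88 -3.3
python3 - <<'E'
from m import *
t=capture("top");s=capture("scene")
a=cv2.resize(t[180:250,340:420],None,fx=5,fy=5,interpolation=cv2.INTER_CUBIC);b=cv2.resize(s[110:190,310:400],None,fx=4.4,fy=4.4,interpolation=cv2.INTER_CUBIC)
b=b[:350];cv2.imwrite("pics/g5.png",np.hstack([a[:350],b])[:,:,::-1])
E
```

```text
t 4.0 at [ 417.2 -259.    90.9] yaw -152.1 j [-0.71  0.46  1.82  0.    0.85  1.94] w 47.7
shift [ -57.6 -164.9    2.9] turn [-0.003 -0.004  0.544] rows~ 4.4
```

View pics/g5.png

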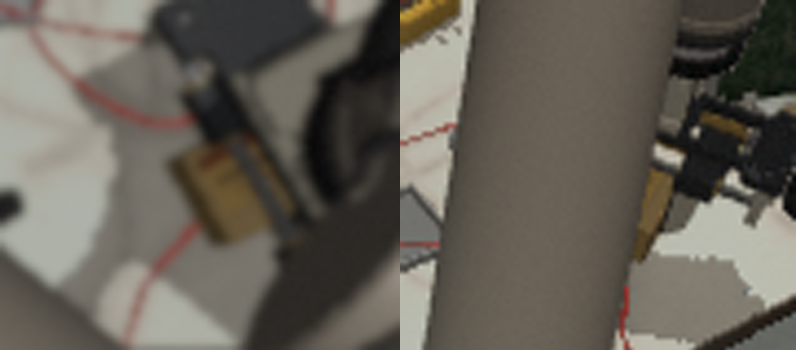

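Left half of the picture: the carton is held between the fingers and clear of the table, with width 47.7 mm agreeing with its 48 mm side. Now to the large tray.

In the tool's units: -165 mm is -0.165, -58 mm is -0.058, 0.544 rad is 0.136.

servo_tool(
  motion=[
    {"dx":-0.058,"dy":-0.165,"dz":0.003,"rx":0,"ry":0,"rz":0.136,"grip":1},
    {"dx":-0.058,"dy":-0.165,"dz":0.003,"rx":0,"ry":0,"rz":0.136,"grip":1},
    {"dx":-0.058,"dy":-0.165,"dz":0.003,"rx":0,"ry":0,"rz":0.136,"grip":1},
    {"dx":-0.058,"dy":-0.165,"dz":0.003,"rx":0,"ry":0,"rz":0.136,"grip":1},
    {"dx":-0.058,"dy":-0.165,"dz":0.003,"rx":0,"ry":0,"rz":0.136,"grip":1},
    {"dx":-0.058,"dy":-0.165,"dz":0.003,"rx":0,"ry":0,"rz":0.136,"grip":1},
    {"dx":-0.058,"dy":-0.165,"dz":0.003,"rx":0,"ry":0,"rz":0.136,"grip":1},
  ],
)

```text
time_s: 4.68
eef_pos: [0.5341, -0.128, 0.0834]
orientation: [2.16, -2.279, -0.004]
contact_force: [-0.2, -1.1, -1.6]
width: 0.0475
finger_force: 24.9
```

```bash
python3 go.py 536 -131 33 -3.3
python3 - <<'E'
from m import *
t=capture("top");s=capture("scene")
a=cv2.resize(t[140:210,290:370],None,fx=5,fy=5,interpolation=cv2.INTER_CUBIC);b=cv2.resize(s[120:190,270:350],None,fx=5,fy=5,interpolation=cv2.INTER_CUBIC)
cv2.imwrite("pics/g6.png",np.hstack([a,b])[:,:,::-1])
E
```

```text
t 4.68 at [ 534.1 -128.    83.4] yaw 176.9 j [-0.37  0.56  1.66 -0.    0.93  2.82] w 47.5
shift [ 2.9 -2.2 50.4] turn [0.003 0.001 0.004] rows~ 1.2
```

View pics/g6.png

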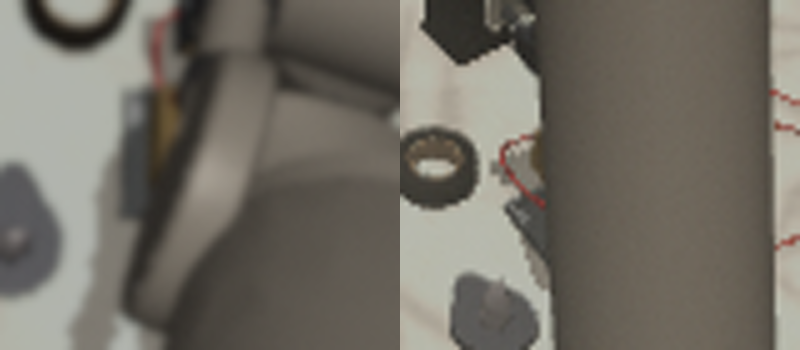

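Mostly hidden by the forearm. The carton's left edge is visible at about (320,167) in the top view; check its y.

Run:
```python
from h import *
print(plane("top",(320.3,167),.055),plane("top",(320.3,167),.088),plane("top",(314.6,171),.01))
```

```text
[ 0.53937433 -0.09574307  0.055     ] [ 0.53326507 -0.09025888  0.088     ] [ 0.53725962 -0.0877872   0.01      ]
```

The left end sits at y≈-96 mm, as expected for a centred carton. Lower and release.

In the tool's units: 51 mm is 0.051, 50 mm is 0.05.

servo_tool(
  motion=[
    {"dx":0.003,"dy":-0.002,"dz":0.02,"rx":0,"ry":0,"rz":0,"grip":1},
    {"dx":0.003,"dy":-0.002,"dz":0.035,"rx":0,"ry":0,"rz":0,"grip":1},
    {"dx":0.003,"dy":-0.002,"dz":0.046,"rx":0,"ry":0,"rz":0,"grip":1},
    {"dx":0.003,"dy":-0.002,"dz":0.05,"rx":0,"ry":0,"rz":0,"grip":1},
    {"dx":0.003,"dy":-0.002,"dz":0.051,"rx":0,"ry":0,"rz":0,"grip":1},
    {"dx":0.003,"dy":-0.002,"dz":0.051,"rx":0,"ry":0,"rz":0,"grip":1},
  ],
)

```text
time_s: 5.28
eef_pos: [0.5362, -0.1331, 0.0344]
orientation: [2.156, -2.285, -0.0]
contact_force: [-0.8, 0.1, -1.6]
width: 0.0477
finger_force: 24.9
```

In the tool's units: -90 mm is -0.09, -50 mm is -0.05.

servo_tool(
  motion=[
    {"dx":-0.001,"dy":0,"dz":0.002,"rx":0,"ry":0,"rz":0,"grip":1},
    {"dx":-0.001,"dy":0,"dz":0.002,"rx":0,"ry":0,"rz":0,"grip":1},
    {"dx":-0.001,"dy":0,"dz":0.002,"rx":0,"ry":0,"rz":0,"grip":-0.6},
    {"dx":-0.001,"dy":0,"dz":0.002,"rx":0,"ry":0,"rz":0,"grip":-0.6},
    {"dx":-0.001,"dy":0,"dz":0.002,"rx":0,"ry":0,"rz":0,"grip":-0.6},
    {"dx":-0.001,"dy":0,"dz":0.002,"rx":0,"ry":0,"rz":0,"grip":-0.6},
    {"dx":-0.001,"dy":0,"dz":-0.02,"rx":0,"ry":0,"rz":0,"grip":-0.6},
    {"dx":-0.001,"dy":0,"dz":-0.05,"rx":0,"ry":0,"rz":0,"grip":-0.6},
    {"dx":-0.001,"dy":0,"dz":-0.09,"rx":0,"ry":0,"rz":0,"grip":-0.6},
    {"dx":-0.001,"dy":0,"dz":-0.09,"rx":0,"ry":0,"rz":0,"grip":-0.6},
  ],
)

```text
time_s: 6.12
eef_pos: [0.5401, -0.133, 0.1314]
orientation: [-2.153, 2.28, -0.018]
contact_force: [0.7, -0.5, 1.2]
width: 0.0736
finger_force: 0.0
```

```bash
python3 go.py 423 76 110 5
```

```text
t 6.12 at [ 540.1 -133.   131.4] yaw 176.7 j [-0.38  0.5   1.6  -0.    1.02  2.82] w 73.6
shift [-202.   129.1   19.1] turn [-0.011 -0.005 -0.144] rows~ 5.8
```

In the tool's units: -202 mm is -0.202, 129 mm is 0.129, -1.5 rad is -0.375.

servo_tool(
  motion=[
    {"dx":-0.202,"dy":0.129,"dz":0.019,"rx":0,"ry":0,"rz":-0.375,"grip":-0.6},
    {"dx":-0.202,"dy":0.129,"dz":0.019,"rx":0,"ry":0,"rz":-0.375,"grip":-0.6},
    {"dx":-0.202,"dy":0.129,"dz":0.019,"rx":0,"ry":0,"rz":-0.375,"grip":-0.6},
    {"dx":-0.202,"dy":0.129,"dz":0.019,"rx":0,"ry":0,"rz":-0.375,"grip":-0.6},
    {"dx":-0.202,"dy":0.129,"dz":0.019,"rx":0,"ry":0,"rz":-0.375,"grip":-0.6},
    {"dx":-0.202,"dy":0.129,"dz":0.019,"rx":0,"ry":0,"rz":-0.375,"grip":-0.6},
    {"dx":-0.202,"dy":0.129,"dz":0.019,"rx":0,"ry":0,"rz":-0.375,"grip":-0.6},
    {"dx":-0.202,"dy":0.129,"dz":0.019,"rx":0,"ry":0,"rz":-0.375,"grip":-0.6},
    {"dx":-0.202,"dy":0.129,"dz":0.019,"rx":0,"ry":0,"rz":-0.375,"grip":-0.6},
    {"dx":-0.202,"dy":0.129,"dz":0.019,"rx":0,"ry":0,"rz":-0.375,"grip":-0.6},
    {"dx":-0.202,"dy":0.129,"dz":0.019,"rx":0,"ry":0,"rz":-0.375,"grip":-0.6},
    {"dx":-0.202,"dy":0.129,"dz":0.019,"rx":0,"ry":0,"rz":-0.375,"grip":-0.6},
  ],
)

```text
time_s: 7.12
eef_pos: [0.4194, 0.0775, 0.1055]
orientation: [3.136, -0.191, 0.001]
contact_force: [0.3, -0.2, -0.3]
width: 0.0737
finger_force: 0.0
```

```bash
python3 go.py 423 76 100 5
cat > v.py <<'E'
import sys
from m import *
# v.py name x0 y0 (top) x0 y0 (scene): 80x70 px crops side by side
n,a,b,c,d=sys.argv[1],*map(int,sys.argv[2:6])
f=lambda i,x,y:cv2.resize(i[y:y+70,x:x+80],None,fx=5,fy=5,interpolation=cv2.INTER_CUBIC)
cv2.imwrite(f"pics/{n}.png",np.hstack([f(capture("top"),a,b),f(capture("scene"),c,d)])[:,:,::-1])
E
python3 v.py c1 300 140 280 120
```

```text
t 7.12 at [419.4  77.5 105.5] yaw -97.0 j [ 0.    0.35  1.97 -0.    0.82  1.7 ] w 73.7
shift [3.8 1.1 5.5] turn [-1.000e-03 -1.000e-03  1.362e+00] rows~ 10.9
```

View pics/c1.png

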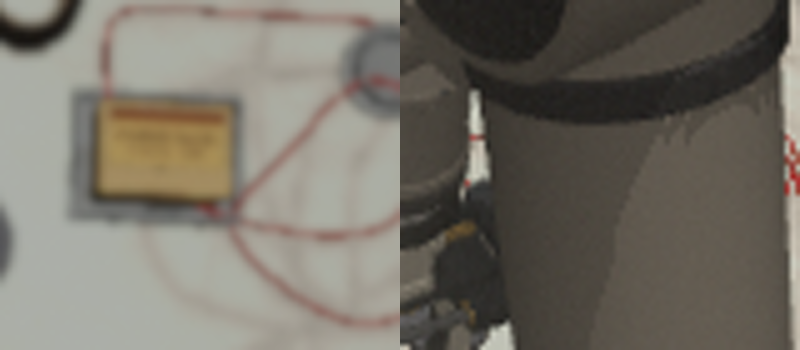

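The carton lies square in the tray, its top at (320–347, 160–180). The offset to the right is parallax. Continue turning for the small box.

In the tool's units: 15 mm is 0.015, 4 mm is 0.004, -1.5 rad is -0.375.

servo_tool(
  motion=[
    {"dx":0.004,"dy":0.001,"dz":0.015,"rx":0,"ry":0,"rz":-0.375,"grip":-0.6},
    {"dx":0.004,"dy":0.001,"dz":0.015,"rx":0,"ry":0,"rz":-0.375,"grip":-0.6},
    {"dx":0.004,"dy":0.001,"dz":0.015,"rx":0,"ry":0,"rz":-0.375,"grip":-0.6},
    {"dx":0.004,"dy":0.001,"dz":0.015,"rx":0,"ry":0,"rz":-0.375,"grip":-0.6},
    {"dx":0.004,"dy":0.001,"dz":0.015,"rx":0,"ry":0,"rz":-0.375,"grip":-0.6},
    {"dx":0.004,"dy":0.001,"dz":0.015,"rx":0,"ry":0,"rz":-0.375,"grip":-0.6},
    {"dx":0.004,"dy":0.001,"dz":0.015,"rx":0,"ry":0,"rz":-0.375,"grip":-0.6},
    {"dx":0.004,"dy":0.001,"dz":0.015,"rx":0,"ry":0,"rz":-0.375,"grip":-0.6},
    {"dx":0.004,"dy":0.001,"dz":0.015,"rx":0,"ry":0,"rz":-0.375,"grip":-0.6},
    {"dx":0.004,"dy":0.001,"dz":0.015,"rx":0,"ry":0,"rz":-0.375,"grip":-0.6},
    {"dx":0.004,"dy":0.001,"dz":0.015,"rx":0,"ry":0,"rz":-0.375,"grip":-0.6},
    {"dx":0.004,"dy":0.001,"dz":0.015,"rx":0,"ry":0,"rz":-0.375,"grip":-0.6},
  ],
)

```text
time_s: 8.22
eef_pos: [0.4232, 0.0759, 0.0904]
orientation: [2.429, 1.991, 0.001]
contact_force: [0.0, 0.2, -0.6]
width: 0.0737
finger_force: 0.0
```

```bash
python3 go.py 423 76 27 5
```

```text
t 8.22 at [423.2  75.9  90.4] yaw -11.3 j [-0.    0.38  1.98 -0.    0.78  0.2 ] w 73.7
shift [ 0.  -0.2 63.4] turn [ 0.001  0.    -0.285] rows~ 2.3
```

In the tool's units: 63 mm is 0.063, 40 mm is 0.04, -0.285 rad is -0.0713.

servo_tool(
  motion=[
    {"dx":0,"dy":0,"dz":0,"rx":0,"ry":0,"rz":-0.0313,"grip":-0.6},
    {"dx":0,"dy":0,"dz":0.01,"rx":0,"ry":0,"rz":-0.0625,"grip":-0.6},
    {"dx":0,"dy":0,"dz":0.04,"rx":0,"ry":0,"rz":-0.0713,"grip":-0.6},
    {"dx":0,"dy":0,"dz":0.063,"rx":0,"ry":0,"rz":-0.0713,"grip":-0.6},
    {"dx":0,"dy":0,"dz":0.063,"rx":0,"ry":0,"rz":-0.0713,"grip":1},
    {"dx":0,"dy":0,"dz":0.063,"rx":0,"ry":0,"rz":-0.0713,"grip":1},
    {"dx":0,"dy":0,"dz":0.063,"rx":0,"ry":0,"rz":-0.0713,"grip":1},
    {"dx":0,"dy":0,"dz":0.063,"rx":0,"ry":0,"rz":-0.0713,"grip":1},
    {"dx":0,"dy":0,"dz":0.063,"rx":0,"ry":0,"rz":-0.0713,"grip":1},
    {"dx":0,"dy":0,"dz":0.063,"rx":0,"ry":0,"rz":-0.0713,"grip":1},
    {"dx":0,"dy":0,"dz":0.063,"rx":0,"ry":0,"rz":-0.0713,"grip":1},
    {"dx":0,"dy":0,"dz":0.063,"rx":0,"ry":0,"rz":-0.0713,"grip":1},
  ],
  squeeze=20,
)

```text
time_s: 9.22
eef_pos: [0.4233, 0.0759, 0.0277]
orientation: [2.124, 2.314, 0.001]
contact_force: [1.3, -1.0, -0.3]
width: 0.0246
finger_force: 0.1
```

Closing finishes next. Then lift, and head to the small tray.

In the tool's units: -65 mm is -0.065, -45 mm is -0.045.

servo_tool(
  motion=[
    {"dx":0,"dy":0,"dz":0,"rx":0,"ry":0,"rz":0,"grip":1},
    {"dx":0,"dy":0,"dz":0,"rx":0,"ry":0,"rz":0,"grip":1},
    {"dx":0,"dy":0,"dz":-0.02,"rx":0,"ry":0,"rz":0,"grip":1},
    {"dx":0,"dy":0,"dz":-0.045,"rx":0,"ry":0,"rz":0,"grip":1},
    {"dx":0,"dy":0,"dz":-0.065,"rx":0,"ry":0,"rz":0,"grip":1},
    {"dx":0,"dy":0,"dz":-0.065,"rx":0,"ry":0,"rz":0,"grip":1},
  ],
)

```text
time_s: 9.72
eef_pos: [0.425, 0.076, 0.0952]
orientation: [2.121, 2.312, 0.006]
contact_force: [1.2, -0.0, -0.8]
width: 0.024
finger_force: 20.0
```

```bash
python3 go.py 388.5 318.5 92 4.4
```

```text
t 9.72 at [425.   76.   95.2] yaw 4.9 j [-0.    0.37  1.97 -0.    0.79 -0.09] w 24.0
shift [244.8 -15.5   3. ] turn [0.006 0.001 0.009] rows~ 5.9
```

In the tool's units: 245 mm is 0.245, -15 mm is -0.015, 0.01 rad is 0.0025.

servo_tool(
  motion=[
    {"dx":0.245,"dy":-0.015,"dz":0.003,"rx":0,"ry":0,"rz":0.0025,"grip":1},
    {"dx":0.245,"dy":-0.015,"dz":0.003,"rx":0,"ry":0,"rz":0.0025,"grip":1},
    {"dx":0.245,"dy":-0.015,"dz":0.003,"rx":0,"ry":0,"rz":0.0025,"grip":1},
    {"dx":0.245,"dy":-0.015,"dz":0.003,"rx":0,"ry":0,"rz":0.0025,"grip":1},
    {"dx":0.245,"dy":-0.015,"dz":0.003,"rx":0,"ry":0,"rz":0.0025,"grip":1},
    {"dx":0.245,"dy":-0.015,"dz":0.003,"rx":0,"ry":0,"rz":0.0025,"grip":1},
    {"dx":0.245,"dy":-0.015,"dz":0.003,"rx":0,"ry":0,"rz":0.0025,"grip":1},
    {"dx":0.245,"dy":-0.015,"dz":0.003,"rx":0,"ry":0,"rz":0.0025,"grip":1},
  ],
)

```text
time_s: 10.38
eef_pos: [0.3859, 0.3201, 0.0881]
orientation: [-2.131, -2.308, 0.002]
contact_force: [-0.2, 0.5, -0.3]
width: 0.0235
finger_force: 20.0
```

```bash
python3 go.py 388.5 318.5 31 4.4; python3 v.py b1 120 190 170 200
```

```text
t 10.38 at [385.9 320.1  88.1] yaw 4.6 j [ 0.54  0.49  1.79 -0.    0.87  0.46] w 23.5
shift [-1.8  2.6 57.1] turn [-0.001  0.001  0.003] rows~ 1.4
```

View pics/b1.png

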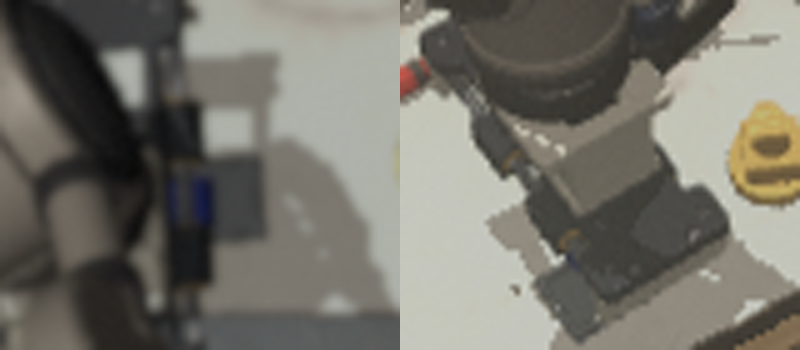

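The blue box is held level between the fingers above the small tray (top crop 190,200), and the offset is parallax from its height. Lower it to about 1 mm above the floor and release.

In the tool's units: 56 mm is 0.056, 55 mm is 0.055.

servo_tool(
  motion=[
    {"dx":-0.002,"dy":0.0025,"dz":0.02,"rx":0,"ry":0,"rz":0,"grip":1},
    {"dx":-0.002,"dy":0.0025,"dz":0.04,"rx":0,"ry":0,"rz":0,"grip":1},
    {"dx":-0.002,"dy":0.0025,"dz":0.052,"rx":0,"ry":0,"rz":0,"grip":1},
    {"dx":-0.002,"dy":0.0025,"dz":0.055,"rx":0,"ry":0,"rz":0,"grip":1},
    {"dx":-0.002,"dy":0.0025,"dz":0.056,"rx":0,"ry":0,"rz":0,"grip":1},
    {"dx":-0.002,"dy":0.0025,"dz":0.056,"rx":0,"ry":0,"rz":0,"grip":1},
    {"dx":-0.002,"dy":0.0025,"dz":0.056,"rx":0,"ry":0,"rz":0,"grip":1},
  ],
)

```text
time_s: 11.07
eef_pos: [0.3904, 0.3167, 0.0341]
orientation: [2.136, 2.303, 0.002]
contact_force: [-0.2, -0.0, -0.9]
width: 0.0238
finger_force: 20.0
```

In the tool's units: -90 mm is -0.09, -55 mm is -0.055.

servo_tool(
  motion=[
    {"dx":0.002,"dy":-0.002,"dz":0.0025,"rx":0,"ry":0,"rz":0,"grip":1},
    {"dx":0.002,"dy":-0.002,"dz":0.0025,"rx":0,"ry":0,"rz":0,"grip":1},
    {"dx":0.002,"dy":-0.002,"dz":0.0025,"rx":0,"ry":0,"rz":0,"grip":1},
    {"dx":0.002,"dy":-0.002,"dz":0.0025,"rx":0,"ry":0,"rz":0,"grip":-0.4},
    {"dx":0.002,"dy":-0.002,"dz":0.0025,"rx":0,"ry":0,"rz":0,"grip":-0.4},
    {"dx":0.002,"dy":-0.002,"dz":0.0025,"rx":0,"ry":0,"rz":0,"grip":-0.4},
    {"dx":0.002,"dy":-0.002,"dz":0.0025,"rx":0,"ry":0,"rz":0,"grip":-0.4},
    {"dx":0.002,"dy":-0.002,"dz":-0.02,"rx":0,"ry":0,"rz":0,"grip":-0.4},
    {"dx":0.002,"dy":-0.002,"dz":-0.055,"rx":0,"ry":0,"rz":0,"grip":-0.4},
    {"dx":0.002,"dy":-0.002,"dz":-0.09,"rx":0,"ry":0,"rz":0,"grip":-0.4},
    {"dx":0.002,"dy":-0.002,"dz":-0.09,"rx":0,"ry":0,"rz":0,"grip":-0.4},
  ],
)

```text
time_s: 11.98
eef_pos: [0.3905, 0.3206, 0.1293]
orientation: [2.133, 2.302, 0.016]
contact_force: [1.1, 1.1, 0.9]
width: 0.0638
finger_force: 0.0
```

```bash
python3 go.py 404 -146.5 110 -20
```

```text
t 11.98 at [390.5 320.6 129.3] yaw 4.4 j [ 0.54  0.43  1.75 -0.    0.96  0.46] w 63.8
shift [-466.9  -22.3   16.8] turn [ 0.009 -0.007  0.425] rows~ 11.2
```

In the tool's units: -467 mm is -0.467, -22 mm is -0.022, 0.425 rad is 0.1063.

servo_tool(
  motion=[
    {"dx":-0.467,"dy":-0.022,"dz":0.017,"rx":0,"ry":0,"rz":0.1063,"grip":-0.4},
    {"dx":-0.467,"dy":-0.022,"dz":0.017,"rx":0,"ry":0,"rz":0.1063,"grip":-0.4},
    {"dx":-0.467,"dy":-0.022,"dz":0.017,"rx":0,"ry":0,"rz":0.1063,"grip":-0.4},
    {"dx":-0.467,"dy":-0.022,"dz":0.017,"rx":0,"ry":0,"rz":0.1063,"grip":-0.4},
    {"dx":-0.467,"dy":-0.022,"dz":0.017,"rx":0,"ry":0,"rz":0.1063,"grip":-0.4},
    {"dx":-0.467,"dy":-0.022,"dz":0.017,"rx":0,"ry":0,"rz":0.1063,"grip":-0.4},
    {"dx":-0.467,"dy":-0.022,"dz":0.017,"rx":0,"ry":0,"rz":0.1063,"grip":-0.4},
    {"dx":-0.467,"dy":-0.022,"dz":0.017,"rx":0,"ry":0,"rz":0.1063,"grip":-0.4},
    {"dx":-0.467,"dy":-0.022,"dz":0.017,"rx":0,"ry":0,"rz":0.1063,"grip":-0.4},
    {"dx":-0.467,"dy":-0.022,"dz":0.017,"rx":0,"ry":0,"rz":0.1063,"grip":-0.4},
    {"dx":-0.467,"dy":-0.022,"dz":0.017,"rx":0,"ry":0,"rz":0.1063,"grip":-0.4},
    {"dx":-0.467,"dy":-0.022,"dz":0.017,"rx":0,"ry":0,"rz":0.1063,"grip":-0.4},
  ],
)

```text
time_s: 12.98
eef_pos: [0.4017, -0.154, 0.1063]
orientation: [2.574, 1.795, 0.001]
contact_force: [0.9, -0.3, 0.9]
width: 0.0642
finger_force: 0.0
```

```bash
python3 go.py 404 -146.5 31 -20
python3 - <<'E'
from m import *
t=capture("top"); s=capture("scene")
ct=blob(t,(148,216,175,245),"blue"); cs=blob(s,(195,240,224,270),"blue"); p,g=tri(cen(cs),cen(ct))
print("box tri",(p*1000).round(1),g, rect(onplane("top",ct,.025)),rect(onplane("scene",cs,.025)))
E
```

```text
t 12.98 at [ 401.7 -154.   106.3] yaw -20.2 j [-0.54  0.35  1.96 -0.    0.83 -0.19] w 64.2
shift [ 8.  -0.7 75.3] turn [ 0.003  0.002 -0.004] rows~ 1.8
box tri [387.2 318.5  24.7] 0.001066799196900742 [386.9 318.   23.9  39.8   2.6] [387.5 318.8  24.1  35.9   5.1]
```

The small box lies in its tray, flat: centre (387,318.5), top about 25 mm. Now the capacitor.

In the tool's units: 75 mm is 0.075, 40 mm is 0.04.

servo_tool(
  motion=[
    {"dx":0.008,"dy":-0.001,"dz":0.01,"rx":0,"ry":0,"rz":0,"grip":-0.4},
    {"dx":0.008,"dy":-0.001,"dz":0.04,"rx":0,"ry":0,"rz":0,"grip":-0.4},
    {"dx":0.008,"dy":-0.001,"dz":0.075,"rx":0,"ry":0,"rz":0,"grip":-0.4},
    {"dx":0.008,"dy":-0.001,"dz":0.075,"rx":0,"ry":0,"rz":0,"grip":-0.4},
    {"dx":0.008,"dy":-0.001,"dz":0.075,"rx":0,"ry":0,"rz":0,"grip":1},
    {"dx":0.008,"dy":-0.001,"dz":0.075,"rx":0,"ry":0,"rz":0,"grip":1},
    {"dx":0.008,"dy":-0.001,"dz":0.075,"rx":0,"ry":0,"rz":0,"grip":1},
    {"dx":0.008,"dy":-0.001,"dz":0.075,"rx":0,"ry":0,"rz":0,"grip":1},
    {"dx":0.008,"dy":-0.001,"dz":0.075,"rx":0,"ry":0,"rz":0,"grip":1},
    {"dx":0.008,"dy":-0.001,"dz":0.075,"rx":0,"ry":0,"rz":0,"grip":1},
    {"dx":0.008,"dy":-0.001,"dz":0.075,"rx":0,"ry":0,"rz":0,"grip":1},
    {"dx":0.008,"dy":-0.001,"dz":0.075,"rx":0,"ry":0,"rz":0,"grip":1},
  ],
  squeeze=15,
)

```text
time_s: 14.08
eef_pos: [0.4033, -0.141, 0.0318]
orientation: [2.572, 1.801, 0.001]
contact_force: [0.6, -0.3, 3.2]
width: 0.017
finger_force: 15.0
```

servo_tool(
  motion=[
    {"dx":0,"dy":0,"dz":0,"rx":0,"ry":0,"rz":0,"grip":1},
    {"dx":0,"dy":0,"dz":0,"rx":0,"ry":0,"rz":0,"grip":1},
    {"dx":0,"dy":0,"dz":0,"rx":0,"ry":0,"rz":0,"grip":1},
  ],
)

```text
time_s: 14.33
eef_pos: [0.4033, -0.141, 0.0318]
orientation: [2.572, 1.801, 0.001]
contact_force: [0.8, -0.5, 6.1]
width: 0.0175
finger_force: 15.0
```

Capacitor gripped, with the grasp about 5.5 mm off toward +y because the commanded pose had been ahead. I'll allow for that at the cup.

In the tool's units: -60 mm is -0.06, -35 mm is -0.035.

servo_tool(
  motion=[
    {"dx":0,"dy":0,"dz":-0.015,"rx":0,"ry":0,"rz":0,"grip":1},
    {"dx":0,"dy":0,"dz":-0.035,"rx":0,"ry":0,"rz":0,"grip":1},
    {"dx":0,"dy":0,"dz":-0.06,"rx":0,"ry":0,"rz":0,"grip":1},
    {"dx":0,"dy":0,"dz":-0.06,"rx":0,"ry":0,"rz":0,"grip":1},
    {"dx":0,"dy":0,"dz":-0.06,"rx":0,"ry":0,"rz":0,"grip":1},
  ],
)

```text
time_s: 14.75
eef_pos: [0.4033, -0.141, 0.0921]
orientation: [2.572, 1.801, 0.001]
contact_force: [-0.9, 1.1, -0.2]
width: 0.0176
finger_force: 15.0
```

```bash
python3 go.py 582.3 -254.3 92 -20;  python3 - <<'E'
from m import *
t=capture("top"); s=capture("scene")
cv2.imwrite("pics/x.png",np.hstack([t,s])[:,:,::-1])
for z in(0.065,.08,.095): print(proj("top",[.404,-.146,z]),proj("scene",[.404,-.146,z]))
E
```

```text
t 14.75 at [ 403.3 -141.    92.1] yaw -20.0 j [-0.52  0.37  1.98 -0.    0.78 -0.17] w 17.6
shift [-45.3 207.    0.5] turn [0.002 0.    0.   ] rows~ 5.1
[343.63110367 220.02965638] [337.18866545 175.7877065 ]
[344.99019717 219.72076588] [337.95988748 172.69557895]
[346.39308459 219.40192204] [338.74604882 169.54355396]
```

In the tool's units: 207 mm is 0.207, -45 mm is -0.045.

servo_tool(
  motion=[
    {"dx":-0.045,"dy":0.207,"dz":0,"rx":0,"ry":0,"rz":0,"grip":1},
    {"dx":-0.045,"dy":0.207,"dz":0,"rx":0,"ry":0,"rz":0,"grip":1},
    {"dx":-0.045,"dy":0.207,"dz":0,"rx":0,"ry":0,"rz":0,"grip":1},
    {"dx":-0.045,"dy":0.207,"dz":0,"rx":0,"ry":0,"rz":0,"grip":1},
    {"dx":-0.045,"dy":0.207,"dz":0,"rx":0,"ry":0,"rz":0,"grip":1},
    {"dx":-0.045,"dy":0.207,"dz":0,"rx":0,"ry":0,"rz":0,"grip":1},
    {"dx":-0.045,"dy":0.207,"dz":0,"rx":0,"ry":0,"rz":0,"grip":1},
    {"dx":-0.045,"dy":0.207,"dz":0,"rx":0,"ry":0,"rz":0,"grip":1},
    {"dx":-0.045,"dy":0.207,"dz":0,"rx":0,"ry":0,"rz":0,"grip":1},
  ],
)

```text
time_s: 15.6
eef_pos: [0.5804, -0.2527, 0.0902]
orientation: [-2.571, -1.8, 0.002]
contact_force: [-0.7, 0.8, -1.2]
width: 0.0177
finger_force: 15.0
```

```bash
python3 go.py 582.3 -254.3 36 -20; python3 v.py k1 350 110 300 100
```

```text
t 15.6 at [ 580.4 -252.7   90.2] yaw -20.0 j [-0.53  0.68  1.39 -0.    1.07 -0.18] w 17.7
shift [-0.9  2.5 54.2] turn [-0.003 -0.001  0.   ] rows~ 1.3
```

View pics/k1.png

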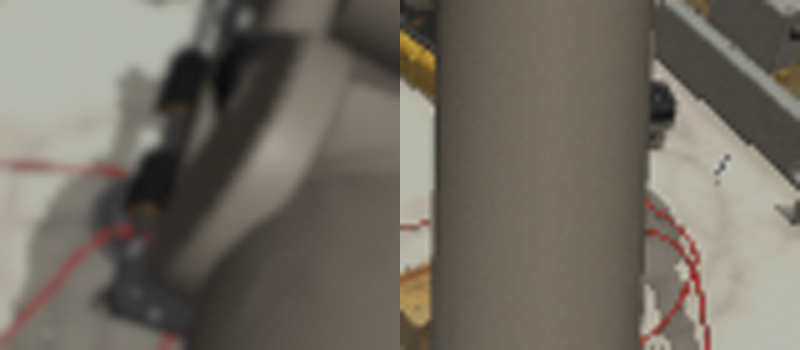

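The forearm hides the capacitor here, so I'll lower with a force check. Rim contact would show near TCP z 46 mm.

In the tool's units: 50 mm is 0.05, 47 mm is 0.047.

servo_tool(
  motion=[
    {"dx":-0.001,"dy":0.002,"dz":0.02,"rx":0,"ry":0,"rz":0,"grip":1},
    {"dx":-0.001,"dy":0.002,"dz":0.035,"rx":0,"ry":0,"rz":0,"grip":1},
    {"dx":-0.001,"dy":0.002,"dz":0.042,"rx":0,"ry":0,"rz":0,"grip":1},
    {"dx":-0.001,"dy":0.002,"dz":0.047,"rx":0,"ry":0,"rz":0,"grip":1},
    {"dx":-0.001,"dy":0.002,"dz":0.05,"rx":0,"ry":0,"rz":0,"grip":1},
    {"dx":-0.001,"dy":0.002,"dz":0.05,"rx":0,"ry":0,"rz":0,"grip":1},
    {"dx":-0.001,"dy":0.002,"dz":0.05,"rx":0,"ry":0,"rz":0,"grip":1},
  ],
)

```text
time_s: 16.28
eef_pos: [0.5838, -0.2555, 0.0421]
orientation: [2.573, 1.802, 0.001]
contact_force: [-0.1, -1.0, -0.3]
width: 0.0175
finger_force: 15.0
```

```bash
python3 go.py 582.3 -254.3 36 -20; python3 -c "
from h import *;print(bot.sense()['contact_force'])"
```

```text
t 16.28 at [ 583.8 -255.5   42.1] yaw -20.0 j [-0.53  0.75  1.42 -0.    0.98 -0.18] w 17.5
shift [ 0.6 -1.8  6.1] turn [0.001 0.    0.   ] rows~ 0.2
[-0.13625504 -0.98351461 -0.30550192]
```

The underside is at about 10 mm, below the rim, with no contact, so it's inside the cup. Lower to the floor and release.

In the tool's units: 6 mm is 0.006, 4 mm is 0.004.

servo_tool(
  motion=[
    {"dx":0.0005,"dy":-0.002,"dz":0.004,"rx":0,"ry":0,"rz":0,"grip":1},
    {"dx":0.0005,"dy":-0.002,"dz":0.006,"rx":0,"ry":0,"rz":0,"grip":1},
    {"dx":0.0005,"dy":-0.002,"dz":0.006,"rx":0,"ry":0,"rz":0,"grip":1},
    {"dx":0.0005,"dy":-0.002,"dz":0.006,"rx":0,"ry":0,"rz":0,"grip":1},
  ],
)

```text
time_s: 16.62
eef_pos: [0.5818, -0.2542, 0.0353]
orientation: [-2.573, -1.802, 0.0]
contact_force: [-0.0, -0.2, -1.0]
width: 0.0175
finger_force: 15.0
```

In the tool's units: -80 mm is -0.08, -40 mm is -0.04.

servo_tool(
  motion=[
    {"dx":0,"dy":0,"dz":0.0005,"rx":0,"ry":0,"rz":0,"grip":0.3},
    {"dx":0,"dy":0,"dz":0.0005,"rx":0,"ry":0,"rz":0,"grip":0.3},
    {"dx":0,"dy":0,"dz":0.0005,"rx":0,"ry":0,"rz":0,"grip":0.3},
    {"dx":0,"dy":0,"dz":0.0005,"rx":0,"ry":0,"rz":0,"grip":0.3},
    {"dx":0,"dy":0,"dz":-0.015,"rx":0,"ry":0,"rz":0,"grip":0.3},
    {"dx":0,"dy":0,"dz":-0.04,"rx":0,"ry":0,"rz":0,"grip":0.3},
    {"dx":0,"dy":0,"dz":-0.08,"rx":0,"ry":0,"rz":0,"grip":0},
    {"dx":0,"dy":0,"dz":-0.08,"rx":0,"ry":0,"rz":0,"grip":-0.4},
    {"dx":0,"dy":0,"dz":-0.08,"rx":0,"ry":0,"rz":0,"grip":-0.4},
  ],
)

```text
time_s: 17.37
eef_pos: [0.5833, -0.255, 0.1183]
orientation: [2.569, 1.799, 0.004]
contact_force: [-0.2, -0.6, -1.0]
width: 0.0473
finger_force: 0.0
```

```bash
python3 go.py 408 192 100 -24.6
```

```text
t 17.37 at [ 583.3 -255.   118.3] yaw -20.0 j [-0.53  0.65  1.36 -0.    1.12 -0.18] w 47.3
shift [ 360.2 -317.7   16. ] turn [0.006 0.001 0.08 ] rows~ 11.5
```

In the tool's units: 360 mm is 0.36, -318 mm is -0.318, 0.08 rad is 0.02.

servo_tool(
  motion=[
    {"dx":0.36,"dy":-0.318,"dz":0.016,"rx":0,"ry":0,"rz":0.02,"grip":-0.4},
    {"dx":0.36,"dy":-0.318,"dz":0.016,"rx":0,"ry":0,"rz":0.02,"grip":-0.4},
    {"dx":0.36,"dy":-0.318,"dz":0.016,"rx":0,"ry":0,"rz":0.02,"grip":-0.4},
    {"dx":0.36,"dy":-0.318,"dz":0.016,"rx":0,"ry":0,"rz":0.02,"grip":-0.4},
    {"dx":0.36,"dy":-0.318,"dz":0.016,"rx":0,"ry":0,"rz":0.02,"grip":-0.4},
    {"dx":0.36,"dy":-0.318,"dz":0.016,"rx":0,"ry":0,"rz":0.02,"grip":-0.4},
    {"dx":0.36,"dy":-0.318,"dz":0.016,"rx":0,"ry":0,"rz":0.02,"grip":-0.4},
    {"dx":0.36,"dy":-0.318,"dz":0.016,"rx":0,"ry":0,"rz":0.02,"grip":-0.4},
    {"dx":0.36,"dy":-0.318,"dz":0.016,"rx":0,"ry":0,"rz":0.02,"grip":-0.4},
    {"dx":0.36,"dy":-0.318,"dz":0.016,"rx":0,"ry":0,"rz":0.02,"grip":-0.4},
    {"dx":0.36,"dy":-0.318,"dz":0.016,"rx":0,"ry":0,"rz":0.02,"grip":-0.4},
    {"dx":0.36,"dy":-0.318,"dz":0.016,"rx":0,"ry":0,"rz":0.02,"grip":-0.4},
  ],
)

```text
time_s: 18.37
eef_pos: [0.4033, 0.1955, 0.0984]
orientation: [-2.641, -1.699, 0.004]
contact_force: [0.3, 0.4, 0.0]
width: 0.0641
finger_force: 0.0
```

servo_tool(
  motion=[
    {"dx":0,"dy":0,"dz":0,"rx":0,"ry":0,"rz":0,"grip":-0.4},
    {"dx":0,"dy":0,"dz":0,"rx":0,"ry":0,"rz":0,"grip":-0.4},
    {"dx":0,"dy":0,"dz":0,"rx":0,"ry":0,"rz":0,"grip":-0.4},
  ],
)

```text
time_s: 18.62
eef_pos: [0.4059, 0.1924, 0.0988]
orientation: [2.643, 1.698, -0.002]
contact_force: [0.7, 0.6, -0.1]
width: 0.0643
finger_force: 0.0
```

```bash
python3 go.py 408 192 32 -24.6
python3 - <<'E'
from m import *
t=capture("top"); s=capture("scene")
ct=blob(t,(368,140,394,167),"black"); cs=blob(s,(318,124,343,150),"black"); p,g=tri(cen(cs),cen(ct))
print("cap tri",(p*1000).round(1),g,"px",ct.min(0),ct.max(0),cs.min(0),cs.max(0),"exp",proj("top",[.583,-.26,.0185]),proj("scene",[.583,-.26,.0185]))
E
```

```text
t 18.62 at [405.9 192.4  98.8] yaw -24.6 j [ 0.27  0.39  1.92 -0.    0.83  0.7 ] w 64.3
shift [ 0.5  2.1 66.8] turn [-0.001  0.001  0.001] rows~ 1.6
cap tri [ 579.7 -284.6  -21.8] 0.028007570916703483 px [375.375 147.625] [385.125 157.875] [327.625 135.875] [342.375 149.375] exp [380.15225416 152.00416151] [328.92402069 138.60708687]
```

The capacitor stands in the cup: top-view centre (380,152.7), expected (380,152). Now centre the cam with a first grip along its nose axis, then regrip at 90°.

In the tool's units: 66 mm is 0.066, 60 mm is 0.06.

servo_tool(
  motion=[
    {"dx":0.0005,"dy":0.002,"dz":0.03,"rx":0,"ry":0,"rz":0,"grip":-0.4},
    {"dx":0.0005,"dy":0.002,"dz":0.06,"rx":0,"ry":0,"rz":0,"grip":-0.4},
    {"dx":0.0005,"dy":0.002,"dz":0.066,"rx":0,"ry":0,"rz":0,"grip":-0.4},
    {"dx":0.0005,"dy":0.002,"dz":0.066,"rx":0,"ry":0,"rz":0,"grip":-0.4},
    {"dx":0.0005,"dy":0.002,"dz":0.066,"rx":0,"ry":0,"rz":0,"grip":1},
    {"dx":0.0005,"dy":0.002,"dz":0.066,"rx":0,"ry":0,"rz":0,"grip":1},
    {"dx":0.0005,"dy":0.002,"dz":0.066,"rx":0,"ry":0,"rz":0,"grip":1},
    {"dx":0.0005,"dy":0.002,"dz":0.066,"rx":0,"ry":0,"rz":0,"grip":1},
    {"dx":0.0005,"dy":0.002,"dz":0.066,"rx":0,"ry":0,"rz":0,"grip":1},
    {"dx":0.0005,"dy":0.002,"dz":0.066,"rx":0,"ry":0,"rz":0,"grip":1},
    {"dx":0.0005,"dy":0.002,"dz":0.066,"rx":0,"ry":0,"rz":0,"grip":1},
    {"dx":0.0005,"dy":0.002,"dz":0.066,"rx":0,"ry":0,"rz":0,"grip":1},
  ],
  squeeze=15,
)

```text
time_s: 19.72
eef_pos: [0.4085, 0.1926, 0.034]
orientation: [2.643, 1.698, 0.002]
contact_force: [-2.0, -0.8, 7.4]
width: 0.0342
finger_force: 14.9
```

servo_tool(
  motion=[
    {"dx":0,"dy":0,"dz":0,"rx":0,"ry":0,"rz":0,"grip":1},
    {"dx":0,"dy":0,"dz":0,"rx":0,"ry":0,"rz":0,"grip":1},
    {"dx":0,"dy":0,"dz":0,"rx":0,"ry":0,"rz":0,"grip":1},
  ],
)

```text
time_s: 19.97
eef_pos: [0.4085, 0.1926, 0.0341]
orientation: [2.643, 1.698, 0.002]
contact_force: [-1.1, -0.4, 7.0]
width: 0.034
finger_force: 14.9
```

In the tool's units: -30 mm is -0.03, -20 mm is -0.02, -0.36 rad is -0.09.

servo_tool(
  motion=[
    {"dx":0,"dy":0,"dz":0,"rx":0,"ry":0,"rz":0,"grip":-0.5},
    {"dx":0,"dy":0,"dz":0,"rx":0,"ry":0,"rz":0,"grip":-0.5},
    {"dx":0,"dy":0,"dz":0,"rx":0,"ry":0,"rz":0,"grip":-0.5},
    {"dx":0,"dy":0,"dz":0,"rx":0,"ry":0,"rz":0,"grip":-0.5},
    {"dx":0,"dy":0,"dz":-0.02,"rx":0,"ry":0,"rz":0,"grip":-0.5},
    {"dx":0,"dy":0,"dz":-0.03,"rx":0,"ry":0,"rz":-0.03,"grip":-0.5},
    {"dx":0,"dy":0,"dz":-0.03,"rx":0,"ry":0,"rz":-0.06,"grip":-0.5},
    {"dx":0,"dy":0,"dz":-0.03,"rx":0,"ry":0,"rz":-0.09,"grip":-0.5},
  ],
)

```text
time_s: 20.63
eef_pos: [0.4085, 0.1926, 0.0639]
orientation: [2.29, 2.15, 0.002]
contact_force: [-0.4, -1.3, 0.1]
width: 0.0688
finger_force: 0.0
```

```bash
python3 go.py 408.5 192.6 64 65.4
python3 - <<'E'
from h import *
s=capture("scene"); cv2.imwrite("pics/sx.png",s[:,:,::-1])
E
```

```text
t 20.63 at [408.5 192.6  63.9] yaw -3.6 j [ 0.27  0.46  1.95 -0.    0.74  0.33] w 68.8
shift [ 0.  -0.  -0.1] turn [ 1.000e-03  0.000e+00 -1.205e+00] rows~ 9.6
```

In the tool's units: -1.205 rad is -0.3013.

servo_tool(
  motion=[
    {"dx":0,"dy":0,"dz":0,"rx":0,"ry":0,"rz":-0.3013,"grip":-0.5},
    {"dx":0,"dy":0,"dz":0,"rx":0,"ry":0,"rz":-0.3013,"grip":-0.5},
    {"dx":0,"dy":0,"dz":0,"rx":0,"ry":0,"rz":-0.3013,"grip":-0.5},
    {"dx":0,"dy":0,"dz":0,"rx":0,"ry":0,"rz":-0.3013,"grip":-0.5},
    {"dx":0,"dy":0,"dz":0,"rx":0,"ry":0,"rz":-0.3013,"grip":-0.5},
    {"dx":0,"dy":0,"dz":0,"rx":0,"ry":0,"rz":-0.3013,"grip":-0.5},
    {"dx":0,"dy":0,"dz":0,"rx":0,"ry":0,"rz":-0.3013,"grip":-0.5},
    {"dx":0,"dy":0,"dz":0,"rx":0,"ry":0,"rz":-0.3013,"grip":-0.5},
    {"dx":0,"dy":0,"dz":0,"rx":0,"ry":0,"rz":-0.3013,"grip":-0.5},
    {"dx":0,"dy":0,"dz":0,"rx":0,"ry":0,"rz":-0.3013,"grip":-0.5},
    {"dx":0,"dy":0,"dz":0,"rx":0,"ry":0,"rz":-0.3013,"grip":-0.5},
    {"dx":0,"dy":0,"dz":0,"rx":0,"ry":0,"rz":-0.3013,"grip":-0.5},
  ],
)

```text
time_s: 21.68
eef_pos: [0.408, 0.1924, 0.0632]
orientation: [-0.684, -3.066, 0.0]
contact_force: [0.1, 0.7, -0.3]
width: 0.0691
finger_force: 0.0
```

In the tool's units: 30 mm is 0.03, 15 mm is 0.015.

servo_tool(
  motion=[
    {"dx":0,"dy":0,"dz":0.015,"rx":0,"ry":0,"rz":0,"grip":-0.5},
    {"dx":0,"dy":0,"dz":0.03,"rx":0,"ry":0,"rz":0,"grip":-0.5},
    {"dx":0,"dy":0,"dz":0.03,"rx":0,"ry":0,"rz":0,"grip":-0.5},
    {"dx":0,"dy":0,"dz":0.03,"rx":0,"ry":0,"rz":0,"grip":1},
    {"dx":0,"dy":0,"dz":0.03,"rx":0,"ry":0,"rz":0,"grip":1},
    {"dx":0,"dy":0,"dz":0.03,"rx":0,"ry":0,"rz":0,"grip":1},
    {"dx":0,"dy":0,"dz":0.03,"rx":0,"ry":0,"rz":0,"grip":1},
    {"dx":0,"dy":0,"dz":0.03,"rx":0,"ry":0,"rz":0,"grip":1},
    {"dx":0,"dy":0,"dz":0.03,"rx":0,"ry":0,"rz":0,"grip":1},
    {"dx":0,"dy":0,"dz":0.03,"rx":0,"ry":0,"rz":0,"grip":1},
    {"dx":0,"dy":0,"dz":0.03,"rx":0,"ry":0,"rz":0,"grip":1},
    {"dx":0,"dy":0,"dz":0.03,"rx":0,"ry":0,"rz":0,"grip":1},
  ],
  squeeze=20,
)

```text
time_s: 22.68
eef_pos: [0.4083, 0.1925, 0.0337]
orientation: [0.678, 3.067, 0.0]
contact_force: [-0.8, -0.2, 6.5]
width: 0.0337
finger_force: 20.0
```

```bash
python3 go.py 408.5 192.6 32 65.4
```

```text
t 22.68 at [408.3 192.5  33.7] yaw 65.1 j [ 0.27  0.51  1.97 -0.    0.66 -0.87] w 33.7
shift [-0.1  0.2  1.7] turn [ 0.     0.    -0.005] rows~ 0.0
```

Hub gripped at 33.7 mm, TCP on the cam axis. Check the spindle axis by triangulating its tip, and work out the move.

```bash
python3 - <<'E'
from m import *
p,g=tri((289.3,177.3),(292.6,188)); print("tip",(p*1000).round(1),g, plane("top",(292.6,188),.045)*1000)
for nm,z in(("scene3",.045),("top3",.045)):
    n=nm[:-1]; i=cv2.imread(f"pics/{nm}.png",0)
    for q in([.4915,-.0238,.045],[.4915,-.0238,.008]): print(n,proj(n,q).round(1))
    u,v=proj(n,[.4915,-.0238,.04]).astype(int); print(i[v-6:v+7,u-6:u+7])
E
python3 go.py 491.5 -24 99 81.5
```

```text
tip [488.8 -24.3  46.2] 0.0019366202645701045 [488.38140096 -25.12618845  45.        ]
scene [289.  177.1]
scene [288.3 184.3]
[[178 179 178 179 178 178 179 178 178 179 178 179 178]
 [178 179 177 178 179 179 178 178 178 179 179 179 178]
 [157 143 143 163 178 178 179 178 179 179 178 178 178]
 [105 101  99 108 129 162 179 179 156 178 178 178 178]
 [ 90  90  89  91  96 108 128 135 129 178 179 179 178]
 [ 91  90  89  90  90  95 114 115 115 131 161 179 179]
 [ 89  91  90  90  90 102 111 111 110  81 105 130 163]
 [ 90  90  89  89  90 105 106 105 103  94  88  96 109]
 [ 90  91  91  88  91 101 102  99 100  95  89  90  90]
 [ 91  90  89  90  89  92  97  97  96  93  89  91  91]
 [ 91  90  90  90  97  88  90  93  93  93  90  90  90]
 [ 88  91  91  90  91  93  90  90  92  88  82  89  89]
 [ 90  91  90  90  84  88  91  91  89  82  89  89  89]]
top [292.  186.8]
top [290.8 188.7]
[[ 88  81  82  82  82  82  82  82  81  83  83  81  82]
 [ 82  81  80  82  82  82  81  82  82  82  82  82  81]
 [ 82  81  81  82  83  82  82  81  81  82  83  81  81]
 [ 81  81  81  82  81  80  81  82  83  83  83  82  81]
 [ 81  81  81  80  79  79  83  88  92  90  85  82  81]
 [ 82  81  80  77  76  80  90 102 105  97  85  79  80]
 [ 82  81  79  74  74  81  91 103 106  94  80  76  79]
 [ 82  81  77  70  71  76  84  92  93  81  71  74  79]
 [ 82  81  76  68  65  69  75  79  77  69  66  74  79]
 [ 82  82  76  66  60  62  67  67  67  65  67  75  80]
 [ 82  81  78  70  63  61  61  61  66  69  74  78  81]
 [ 82  81  81  77  74  70  65  65  70  77  80  81  82]
 [ 83  82  82  81  80  78  74  74  77  81  81  82  82]]
t 22.68 at [408.3 192.5  33.7] yaw 65.1 j [ 0.27  0.51  1.97 -0.    0.66 -0.87] w 33.7
shift [-166.7 -161.2  -65.3] turn [ 0.     0.001 -0.286] rows~ 5.8
```

servo_tool(
  motion=[
    {"dx":0,"dy":0,"dz":-0.02,"rx":0,"ry":0,"rz":0,"grip":1},
    {"dx":0,"dy":0,"dz":-0.045,"rx":0,"ry":0,"rz":0,"grip":1},
    {"dx":0,"dy":0,"dz":-0.066,"rx":0,"ry":0,"rz":0,"grip":1},
    {"dx":0,"dy":0,"dz":-0.066,"rx":0,"ry":0,"rz":0,"grip":1},
    {"dx":0,"dy":0,"dz":-0.066,"rx":0,"ry":0,"rz":0,"grip":1},
  ],
)

```text
time_s: 23.1
eef_pos: [0.4086, 0.1926, 0.0998]
orientation: [0.677, 3.066, 0.001]
contact_force: [-0.6, 0.2, -1.4]
width: 0.0342
finger_force: 20.0
```

```bash
python3 go.py 491.5 -24 99 81.5
```

```text
t 23.1 at [408.6 192.6  99.8] yaw 65.1 j [ 0.27  0.39  1.91 -0.    0.83 -0.87] w 34.2
shift [-166.4 -161.5    0.9] turn [ 0.001  0.002 -0.286] rows~ 5.6
```

The tip agrees: axis about (492,-24.5). Move above the spindle, turning the cam's nose to -8.5°.

In the tool's units: -166 mm is -0.166, -162 mm is -0.162, -0.286 rad is -0.0715.

servo_tool(
  motion=[
    {"dx":-0.166,"dy":-0.162,"dz":0.001,"rx":0,"ry":0,"rz":-0.0715,"grip":1},
    {"dx":-0.166,"dy":-0.162,"dz":0.001,"rx":0,"ry":0,"rz":-0.0715,"grip":1},
    {"dx":-0.166,"dy":-0.162,"dz":0.001,"rx":0,"ry":0,"rz":-0.0715,"grip":1},
    {"dx":-0.166,"dy":-0.162,"dz":0.001,"rx":0,"ry":0,"rz":-0.0715,"grip":1},
    {"dx":-0.166,"dy":-0.162,"dz":0.001,"rx":0,"ry":0,"rz":-0.0715,"grip":1},
    {"dx":-0.166,"dy":-0.162,"dz":0.001,"rx":0,"ry":0,"rz":-0.0715,"grip":1},
    {"dx":-0.166,"dy":-0.162,"dz":0.001,"rx":0,"ry":0,"rz":-0.0715,"grip":1},
    {"dx":-0.166,"dy":-0.162,"dz":0.001,"rx":0,"ry":0,"rz":-0.0715,"grip":1},
    {"dx":-0.166,"dy":-0.162,"dz":0.001,"rx":0,"ry":0,"rz":-0.0715,"grip":1},
    {"dx":-0.166,"dy":-0.162,"dz":0.001,"rx":0,"ry":0,"rz":-0.0715,"grip":1},
  ],
)

```text
time_s: 23.93
eef_pos: [0.4893, -0.0232, 0.0975]
orientation: [-0.232, -3.131, -0.001]
contact_force: [1.0, 0.4, -0.6]
width: 0.0341
finger_force: 20.0
```

```bash
python3 go.py 492 -24.5 84 81.5; python3 v.py cm 260 155 255 140
```

```text
t 23.93 at [489.3 -23.2  97.5] yaw 81.5 j [-0.2   0.46  1.81  0.    0.88 -1.63] w 34.1
shift [-2.9 -0.9 13.5] turn [ 0.    -0.002  0.001] rows~ 0.3
```

View pics/cm.png

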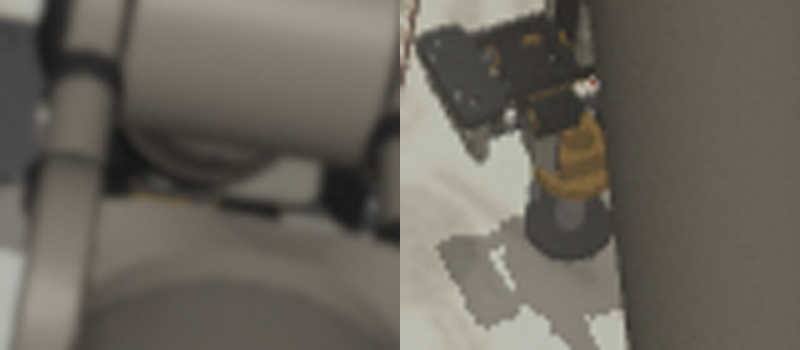

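The right half shows the cam, held level, directly above the spindle plate (575,160 against 568,225). Settle, then descend in force-checked steps.

In the tool's units: 11 mm is 0.011, -3 mm is -0.003.

servo_tool(
  motion=[
    {"dx":-0.003,"dy":-0.001,"dz":0.011,"rx":0,"ry":0,"rz":0,"grip":1},
    {"dx":-0.003,"dy":-0.001,"dz":0.011,"rx":0,"ry":0,"rz":0,"grip":1},
    {"dx":-0.003,"dy":-0.001,"dz":0.011,"rx":0,"ry":0,"rz":0,"grip":1},
    {"dx":-0.003,"dy":-0.001,"dz":0.011,"rx":0,"ry":0,"rz":0,"grip":1},
    {"dx":-0.003,"dy":-0.001,"dz":0.011,"rx":0,"ry":0,"rz":0,"grip":1},
  ],
)

```text
time_s: 24.45
eef_pos: [0.4933, -0.0257, 0.0874]
orientation: [0.233, 3.133, -0.0]
contact_force: [-0.8, 0.1, -0.5]
width: 0.0342
finger_force: 20.0
```

In the tool's units: 14 mm is 0.014, 10 mm is 0.01.

servo_tool(
  motion=[
    {"dx":0,"dy":0,"dz":0.005,"rx":0,"ry":0,"rz":0,"grip":1},
    {"dx":0,"dy":0,"dz":0.01,"rx":0,"ry":0,"rz":0,"grip":1},
    {"dx":0,"dy":0,"dz":0.014,"rx":0,"ry":0,"rz":0,"grip":1},
    {"dx":0,"dy":0,"dz":0.014,"rx":0,"ry":0,"rz":0,"grip":1},
    {"dx":0,"dy":0,"dz":0.014,"rx":0,"ry":0,"rz":0,"grip":1},
  ],
)

```text
time_s: 24.87
eef_pos: [0.493, -0.0258, 0.0729]
orientation: [-0.234, -3.132, -0.0]
contact_force: [0.6, 0.2, -1.2]
width: 0.034
finger_force: 20.0
```

servo_tool(
  motion=[
    {"dx":0.001,"dy":0.001,"dz":0.002,"rx":0,"ry":0,"rz":0,"grip":1},
    {"dx":0.001,"dy":0.001,"dz":0.004,"rx":0,"ry":0,"rz":0,"grip":1},
    {"dx":0.001,"dy":0.001,"dz":0.006,"rx":0,"ry":0,"rz":0,"grip":1},
    {"dx":0.001,"dy":0.001,"dz":0.006,"rx":0,"ry":0,"rz":0,"grip":1},
  ],
)

```text
time_s: 25.2
eef_pos: [0.4922, -0.0247, 0.067]
orientation: [-0.233, -3.132, 0.0]
contact_force: [-0.5, -0.1, -1.3]
width: 0.0338
finger_force: 20.0
```

In the tool's units: 4 mm is 0.004, 2 mm is 0.002.

servo_tool(
  motion=[
    {"dx":0,"dy":0,"dz":0.002,"rx":0,"ry":0,"rz":0,"grip":1},
    {"dx":0,"dy":0,"dz":0.004,"rx":0,"ry":0,"rz":0,"grip":1},
    {"dx":0,"dy":0,"dz":0.004,"rx":0,"ry":0,"rz":0,"grip":1},
  ],
)

```text
time_s: 25.45
eef_pos: [0.4922, -0.0247, 0.063]
orientation: [-0.233, -3.132, 0.0]
contact_force: [-0.3, -0.4, -1.2]
width: 0.0337
finger_force: 20.0
```

The underside is at 29 mm, past the taper, with no contact force. Continue to the plate.

In the tool's units: 10 mm is 0.01, 8 mm is 0.008.

servo_tool(
  motion=[
    {"dx":0,"dy":0,"dz":0.004,"rx":0,"ry":0,"rz":0,"grip":1},
    {"dx":0,"dy":0,"dz":0.008,"rx":0,"ry":0,"rz":0,"grip":1},
    {"dx":0,"dy":0,"dz":0.01,"rx":0,"ry":0,"rz":0,"grip":1},
    {"dx":0,"dy":0,"dz":0.01,"rx":0,"ry":0,"rz":0,"grip":1},
  ],
)

```text
time_s: 25.78
eef_pos: [0.4923, -0.0247, 0.0528]
orientation: [-0.233, -3.132, 0.0]
contact_force: [0.1, -0.4, -0.6]
width: 0.034
finger_force: 20.0
```

In the tool's units: 10 mm is 0.01, 8 mm is 0.008.

servo_tool(
  motion=[
    {"dx":0,"dy":0,"dz":0.004,"rx":0,"ry":0,"rz":0,"grip":1},
    {"dx":0,"dy":0,"dz":0.008,"rx":0,"ry":0,"rz":0,"grip":1},
    {"dx":0,"dy":0,"dz":0.01,"rx":0,"ry":0,"rz":0,"grip":1},
    {"dx":0,"dy":0,"dz":0.01,"rx":0,"ry":0,"rz":0,"grip":1},
  ],
)

```text
time_s: 26.12
eef_pos: [0.4922, -0.0247, 0.0428]
orientation: [-0.233, -3.132, 0.0]
contact_force: [-0.3, -0.5, -1.3]
width: 0.0342
finger_force: 20.0
```

Underside about 9 mm. Lower the last millimetre, release, and lift straight up; then withdraw.

In the tool's units: -120 mm is -0.12, -90 mm is -0.09.

servo_tool(
  motion=[
    {"dx":0,"dy":0,"dz":0.0008,"rx":0,"ry":0,"rz":0,"grip":1},
    {"dx":0,"dy":0,"dz":0.0008,"rx":0,"ry":0,"rz":0,"grip":1},
    {"dx":0,"dy":0,"dz":0.0008,"rx":0,"ry":0,"rz":0,"grip":-0.4},
    {"dx":0,"dy":0,"dz":0.0008,"rx":0,"ry":0,"rz":0,"grip":-0.4},
    {"dx":0,"dy":0,"dz":0.0008,"rx":0,"ry":0,"rz":0,"grip":-0.4},
    {"dx":0,"dy":0,"dz":0.0008,"rx":0,"ry":0,"rz":0,"grip":-0.4},
    {"dx":0,"dy":0,"dz":-0.02,"rx":0,"ry":0,"rz":0,"grip":-0.4},
    {"dx":0,"dy":0,"dz":-0.05,"rx":0,"ry":0,"rz":0,"grip":-0.4},
    {"dx":0,"dy":0,"dz":-0.09,"rx":0,"ry":0,"rz":0,"grip":-0.4},
    {"dx":0,"dy":0,"dz":-0.12,"rx":0,"ry":0,"rz":0,"grip":-0.4},
    {"dx":0,"dy":0,"dz":-0.12,"rx":0,"ry":0,"rz":0,"grip":-0.4},
  ],
)

```text
time_s: 27.03
eef_pos: [0.4956, -0.0253, 0.1693]
orientation: [0.232, 3.122, -0.002]
contact_force: [1.5, -0.1, 0.5]
width: 0.0643
finger_force: 0.0
```

```bash
python3 go.py 150 -470 250 10
```

```text
t 27.03 at [495.6 -25.3 169.3] yaw 81.5 j [-0.21  0.36  1.72 -0.    1.05 -1.63] w 64.3
shift [ 275.  -491.   -83.4] turn [0.006 0.01  1.248] rows~ 13.6
```

In the tool's units: -491 mm is -0.491, 275 mm is 0.275, 1.25 rad is 0.3125.

servo_tool(
  motion=[
    {"dx":0.275,"dy":-0.491,"dz":-0.083,"rx":0,"ry":0,"rz":0.3125,"grip":-0.4},
    {"dx":0.275,"dy":-0.491,"dz":-0.083,"rx":0,"ry":0,"rz":0.3125,"grip":-0.4},
    {"dx":0.275,"dy":-0.491,"dz":-0.083,"rx":0,"ry":0,"rz":0.3125,"grip":-0.4},
    {"dx":0.275,"dy":-0.491,"dz":-0.083,"rx":0,"ry":0,"rz":0.3125,"grip":-0.4},
    {"dx":0.275,"dy":-0.491,"dz":-0.083,"rx":0,"ry":0,"rz":0.3125,"grip":-0.4},
    {"dx":0.275,"dy":-0.491,"dz":-0.083,"rx":0,"ry":0,"rz":0.3125,"grip":-0.4},
    {"dx":0.275,"dy":-0.491,"dz":-0.083,"rx":0,"ry":0,"rz":0.3125,"grip":-0.4},
    {"dx":0.275,"dy":-0.491,"dz":-0.083,"rx":0,"ry":0,"rz":0.3125,"grip":-0.4},
    {"dx":0.275,"dy":-0.491,"dz":-0.083,"rx":0,"ry":0,"rz":0.3125,"grip":-0.4},
    {"dx":0.275,"dy":-0.491,"dz":-0.083,"rx":0,"ry":0,"rz":0.3125,"grip":-0.4},
    {"dx":0.275,"dy":-0.491,"dz":-0.083,"rx":0,"ry":0,"rz":0.3125,"grip":-0.4},
    {"dx":0.275,"dy":-0.491,"dz":-0.083,"rx":0,"ry":0,"rz":0.3125,"grip":-0.4},
  ],
)

```text
time_s: 28.03
eef_pos: [0.1877, -0.4169, 0.2365]
orientation: [2.023, 2.403, 0.0]
contact_force: [1.4, 0.2, -0.4]
width: 0.0643
finger_force: 0.0
```

Run:
```python
from m import *
t=capture("top"); s=capture("scene"); f=lambda a,k:cv2.resize(a,None,fx=k,fy=k,interpolation=cv2.INTER_CUBIC)
a=f(t[130:240,140:405],3); b=f(s[120:195,260:360],3); c=f(s[235:280,190:240],5)[:225]
o=np.zeros((560,795,3),np.uint8); o[:330]=a; o[330:555,:300]=b; o[330:555,310:560]=c
cv2.imwrite("pics/end.png",o[:,:,::-1])
cy=blob(t,(275,165,308,205),"yellow"); P=onplane("top",cy,.02); print("cam",(cen(P)*1000).round(1))
cs=blob(s,(272,168,305,198),"yellow"); print("cam tri",tri(cen(cs),cen(cy)))
```

```text
cam [495.2 -23.9]
cam tri (array([ 0.49509298, -0.02386701,  0.01998691]), np.float64(0.00010373413470889628))
```

View pics/end.png

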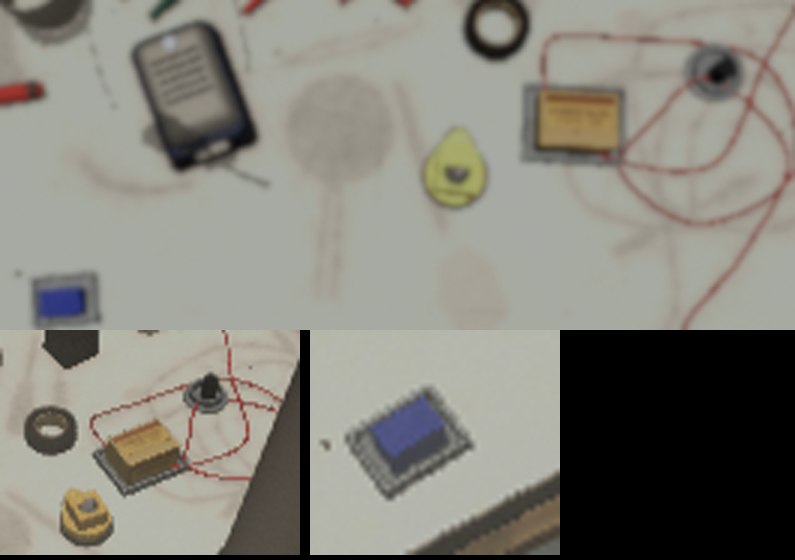

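All four parts are home. The carton lies flat in its tray and the capacitor stands upright in the cup. The small box is flat in its tray, and the cam sits on the plate with the spindle through its bore and noses aligned. Tape and screwdriver are untouched. I'll settle the arm and hand in.

servo_tool(
  motion=[
    {"dx":0,"dy":0,"dz":0,"rx":0,"ry":0,"rz":0,"grip":-0.4},
    {"dx":0,"dy":0,"dz":0,"rx":0,"ry":0,"rz":0,"grip":-0.4},
    {"dx":0,"dy":0,"dz":0,"rx":0,"ry":0,"rz":0,"grip":-0.4},
  ],
)

```text
time_s: 28.38
eef_pos: [0.1901, -0.4145, 0.2359]
orientation: [-2.02, -2.405, -0.001]
contact_force: [-0.6, -0.7, 1.2]
width: 0.0641
finger_force: 0.0
```

```bash
python3 -c "
from plant import bot
print(bot.job_done())"
```

```text
the job is handed in; nothing more can be done
None
```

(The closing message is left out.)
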